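Pack the drawer-pull case behind its hidden catch

ROBOT

A 6-joint arm with a two-finger parallel gripper is mounted at the origin on a cart in front of the work surface, level with it; the furniture and walls round the work are solid. World frame = base frame: x ahead of the robot, y to its left, z up, the work surface at z = 0. Lengths are in m, angles in rad, forces in N, time in s.
With the tool pointing down it reaches from about 0.225 to 0.875 m from the base axis. Payload 3.4 kg.
Tool frame: the origin (TCP) lies at the very end of the fingers, on their centre line; the grasp point (between the pads) lies 19 mm behind it (manip.pinch_z is the distance from the TCP to the grasp point, in m); z points along the fingers, y is the line along which they close (so a half turn about z gives the same grasp; the last joint's range is limited). The gripper opens to 85 mm and grips with 20 to 120 N. Pads are 22 mm wide; open, the fingers measure 114 mm over their backs; the gripper's body (76 mm by 85 mm) begins 54 mm behind the grasp point. The pads swing forward as they close: fully open they stand 13 mm farther back than shut.
Start: joints at [1.161, 0.276, 1.505, -0, 1.361, -0.121], TCP at [0.164, 0.551, 0.231] pointing down, gripper open.
Joint ranges: [-2.89, 2.89], [-0.75, 2.08], [0.22, 2.7], [-1.18, 4.32], [0.11, 2.71], [-2.7, 2.7]. Speed limits (rad/s): [2.57, 2.57, 3.14, 3.14, 3.14, 3.14].

INTERFACE

Orientations are given as a unit quaternion [w, x, y, z].
In Python, from rig import manip gives the robot as it stands. The module is installed in compiled form; this text tells all that it offers.
- The arm moves only by the shell command python3 -m jog 'ROWS' [FORCE]. ROWS is JSON, a list of rows, each an object of numbers: "dx", "dy", "dz": the shift along the tool's x, y, z each as a share of 25 cm, from -1 to 1; "ax", "ay", "az": the turn, a rotation vector about the tool's x, y, z each as a share of 90 degrees, from -1 to 1; "grip": the opening, from -1 (shut) to 1 (fully open), so that 0 is half open. A call has 1 to 5 rows; each row is the pose to reach, as a shift and turn from the pose commanded when the call began, along the tool's axes at that moment; what a row does not reach only later rows make up. A row lasts 1/12 s, in which the tool goes at most 41.7 mm and 7.16 degrees, less where a joint would pass 70% of its speed; a pose out of reach is approached as far as the arm can. A call with a number of a shift or a turn outside -1 to 1 is refused whole. A call with a gripper value outside its range is refused whole. The fingers move at their own pace and stop on an object; FORCE is the grip in N (left out, the last holds). Time passes only in rows, so rows that repeat a pose let the fingers close. It gives the time, the measured TCP pose, the force, the opening and the grip force at its end, in the units of the state.
- manip.get_state(): the state, without advancing time (a new reading comes with each control period).
- manip.get_image(name): name is "side" or "top"; returns a dict with "img" (480x640x3 uint8, red, green, blue), "mtx" (3x3 intrinsics, pixels), "k1" (the pictures are not rectified: a ray, as slopes to the right and down, at radius r is drawn at 1 + k1 r^2 times it, then the intrinsics apply), "world_to_cam" (4x4, takes a point from world to camera coordinates). Camera axes: x right, y down, z forward; pixel columns grow to the right and rows downward; lengths in m; the calibration is good to about 2 mm. A picture is of the moment at which its call begins. There is no depth.
- manip.sign_off(): hands the job in; it is judged then, once.
The state is a dict: "clock": time; "qpos": joint angles; "qd": joint speeds; "effort": joint torques, N m; "position": TCP position; "ee_rot": TCP orientation; "contact_force": force on the tool from outside, world axes, zero at the start; "moment": the same for the moment, N m; "width": finger opening in m; "gripper_force": force on a finger pad.
Only numpy, scipy, OpenCV 4.12 (cv2) and the standard library are available. Lean on these libraries where they do the work, as an engineer would, in place of code of your own. Each camera call takes 0.05 s, during which the arm holds its last target. There are 200 camera calls.

TASK

Pack the drawer-pull case: its lid has no knob, so take the dowel and push the spring catch in through the round hole in the front of the case until the lid springs open. Put all the wooden drawer pulls on the floor of the case, lower the handled tray in over them so that its four lugs drop into the corner sockets and it sits down level, and see that the dowel lies back across its two notched supports. Leave the lid open and the mug, the wax tin and the tape measure where they are.

Things in the scene. Friction and masses are not known exactly. Their poses are not given: they have to be found in the camera images.
- case: plywood case, fixed; outside 146 (x) x 182 (y) x 82 mm high, inside 132 x 168, floor top z = 6; origin: centre of underside. Front (-x) has a catch housing 100 wide, 80 high, out to x = -119; lid hinged on the +x wall's top. Socket blocks fill the inside corners beyond |x| 37.5, |y| 54.5, top z = 40, each with a 17 mm square socket 34 deep at x = +-50, y = +-67; other floor is clear
- catch_hole (a point): centre of the round hole, 24 mm across, at the outer face of the housing's 8 mm front plate, 50 mm above the case's underside; axes as the case's: the hole is entered level along +x. Behind it is the catch, an upright steel plate 36 mm wide, 30 high, its face 18 mm behind the outer face at rest
- latch (a joint): how far the catch plate is pushed in along the case's +x (m): 0 at rest, stop at 0.014; its spring pushes back with 3 N at rest, 6.5 N at the stop. It lets the lid go at about 0.006; push it to about 0.010, hold a moment, then draw back; it springs back by itself
- case_lid (a joint): lid angle (rad): 0 shut, held by the catch; once let go its spring swings it up and back, in about a second, to its stop at 1.85, where it stays
- tray: loose plywood tray 122 (x) x 158 (y) mm, 0.25 kg, on four round lugs, 12 diameter, tapered tips, 12 long, at x = +-50, y = +-67; origin: middle, at lug-tip height; floor z = 12 to 16, rim 30. Handle bar across the middle 14 wide (x), 96 long (y), z = 38 to 52, open beneath between posts at y = +-43. Seated in the case, either way round, its origin is 28 mm above the case's underside
- pull_1: one of up to four alike pale wooden drawer pulls (absent ones read None): a base plate 26 (x) x 72 (y) x 10 mm high with a grip rib 12 mm wide (x), 60 mm long (y), rising from it to z = 30 mm along the middle; 50 g; origin at the centre of the underside, long axis y; grip it across the rib
- pull_2: one of up to four alike pale wooden drawer pulls (absent ones read None): a base plate 26 (x) x 72 (y) x 10 mm high with a grip rib 12 mm wide (x), 60 mm long (y), rising from it to z = 30 mm along the middle; 50 g; origin at the centre of the underside, long axis y; grip it across the rib
- pull_3: one of up to four alike pale wooden drawer pulls (absent ones read None): a base plate 26 (x) x 72 (y) x 10 mm high with a grip rib 12 mm wide (x), 60 mm long (y), rising from it to z = 30 mm along the middle; 50 g; origin at the centre of the underside, long axis y; grip it across the rib
- pull_4: one of up to four alike pale wooden drawer pulls (absent ones read None): a base plate 26 (x) x 72 (y) x 10 mm high with a grip rib 12 mm wide (x), 60 mm long (y), rising from it to z = 30 mm along the middle; 50 g; origin at the centre of the underside, long axis y; grip it across the rib
- dowel: round wooden dowel rod, 12 mm diameter, 220 mm long, 20 g; origin at the middle of its length on its underside (axis 6 mm above it), long axis y; at the start it lies across the supports. Grip it across, between the supports; 85 mm from an end is a good place for pushing with that end
- dowel_end_a (a point): centre of the dowel's end face at its +y end
- dowel_end_b (a point): centre of the dowel's end face at its -y end
- cradle: wooden dowel rest, fixed: base 46 (x) x 160 (y) x 8 mm with two supports, 14 mm thick, at y = +-70 mm; each has a notch 24 mm wide (x from -12 to 12 mm), its bottom at z = 34 mm, its horns up to 48 mm; the dowel lies in both notches along y. Origin at the centre of the underside
- tool_box: shut wooden tool box in the middle of the bench, fixed, about 200 (x) x 346 (y) mm, 141 mm high with a small tool lying on its lid (to 165 mm): carry things over it well up. Origin at the centre of its underside. The bench ends at world y = -0.42 (right) and x = 0.335 (front)
- tea_mug: green and white mug, bystander
- wax_tin: round tin, 78 mm diameter, 34 mm high, bystander
- tape_measure: yellow and black tape measure 43 x 82 x 68 mm, bystander

How it is judged:
On the way:
1. the catch is pushed in through the hole with an end of the dowel (value of joint latch above 0.005 m and distance between any of dowel_end_a, dowel_end_b and catch_hole below 0.036 m), for 0.05 s.
At the end, for the whole second after the job is handed in: Lid open over 1.5 rad; every pull present on the case floor (origin under 30 mm up); tray seated: within 5 mm of the case centre in x and y, lug tips 24 to 32 mm above its underside, level and square to 0.06 rad; dowel in both notches of its rest, within 45 mm of centred; all at rest (value of joint case_lid above 1.5 rad and x of pull_1 in the frame of case between -0.066 and 0.066 m and y of pull_1 in the frame of case between -0.084 and 0.084 m and z of pull_1 in the frame of case between 0 and 0.03 m and x of pull_2 in the frame of case between -0.066 and 0.066 m and y of pull_2 in the frame of case between -0.084 and 0.084 m and z of pull_2 in the frame of case between 0 and 0.03 m and x of pull_3 in the frame of case between -0.066 and 0.066 m and y of pull_3 in the frame of case between -0.084 and 0.084 m and z of pull_3 in the frame of case between 0 and 0.03 m and x of pull_4 in the frame of case between -0.066 and 0.066 m and y of pull_4 in the frame of case between -0.084 and 0.084 m and z of pull_4 in the frame of case between 0 and 0.03 m and x of tray in the frame of case between -0.005 and 0.005 m and y of tray in the frame of case between -0.005 and 0.005 m and z of tray in the frame of case between 0.024 and 0.032 m and angle between the y axis of tray and the y axis of case, either way round below 0.06 rad and angle between tray's own z axis and vertical below 0.06 rad and linear speed of each of tray, dowel below 0.02 m/s and x of dowel in the frame of cradle between -0.012 and 0.012 m and y of dowel in the frame of cradle between -0.045 and 0.045 m and z of dowel in the frame of cradle between 0.029 and 0.041 m and angle between the y axis of dowel and the y axis of cradle, either way round below 0.12 rad); the robot touches nothing.
It fails at once if the mug, the wax tin or the tape measure is pushed more than 4 cm from its place (distance of any of tea_mug, wax_tin, tape_measure from where it was at the start of the episode above 0.04 m).
Of pull_1, pull_2, pull_3, pull_4 only 2 to 4 are there at a start; the rules pass over those that are not, and their reading is None.
At some moment in a run one of pull_2, pull_3 may be knocked a few centimetres aside while the robot is not near it.
Once in a run the grip may slacken for a moment while it holds something.
It also fails if it takes over 210 s, if anything falls off the work surface, if the arm or the gripper's body presses on something with over 40 N, if the wrist force passes 120 N, or if a joint passes its speed limit or range.

## Working session

There is one attempt and no reset: what is moved stays moved. The work goes in short steps, Python scripts to look and compute and a shell command to move; the robot and the scene stay as the last step left them, time stands still between calls to the robot, and variables do not carry over. Pictures are saved under pics/ and viewed, at most 14 in all, crops included, and the job is handed in when it is done.

```bash
mkdir -p pics
cat > h.py <<'E'
import numpy as np, cv2, json
from scipy.spatial.transform import Rotation as R
from rig import manip
def snap(n,f,crop=None,s=1):
    d=manip.get_image(n); im=d['img'][:,:,::-1]
    np.savez('pics/'+f+'.npz',**{k:np.array(v) for k,v in d.items()})
    if crop: x0,y0,x1,y1=crop; im=im[y0:y1,x0:x1]
    if s!=1: im=cv2.resize(im,None,fx=s,fy=s,interpolation=cv2.INTER_CUBIC)
    cv2.imwrite('pics/'+f+'.png',im)
def dist(d):
    return np.array([float(d['k1']),0,0,0,0])
def ray(d,u,v):
    # fixed point undistort
    p=np.linalg.inv(d['mtx'])@[u,v,1.]; q=p[:2].copy()
    for _ in range(50): q=p[:2]/(1+float(d['k1'])*(q@q))
    W=np.array(d['world_to_cam']); o=-W[:3,:3].T@W[:3,3]
    return o, W[:3,:3].T@np.array([q[0],q[1],1])
def pz(d,u,v,z):
    o,r=ray(d,u,v); return o+r*(z-o[2])/r[2]
def proj(d,P):
    W=np.array(d['world_to_cam']); c=W[:3,:3]@np.array(P)+W[:3,3]; s=c[:2]/c[2]
    s=s*(1+float(d['k1'])*(s@s)); return (d['mtx']@[s[0],s[1],1])[:2]
def load(f): return dict(np.load('pics/'+f+'.npz'))
def go(target,yaw=None,Rt=None):
    """rows numbers (in shares) to reach world TCP target from the current pose"""
    s=manip.get_state(); p=np.array(s['position']); q=s['ee_rot']
    Rm=R.from_quat([q[1],q[2],q[3],q[0]])
    d=Rm.inv().apply(np.array(target)-p)/0.25
    print('pos',p.round(4),'d',d.round(3),'rotmat y-axis',Rm.as_matrix()[:,1].round(3),'z',Rm.as_matrix()[:,2].round(3))
    if Rt is not None: print('a',((Rm.inv()*Rt).as_rotvec()/(np.pi/2)).round(3))
    return d
E
python3 - <<'E'
from h import *
snap('top','t0');snap('side','s0')
for n in('t0','s0'):
    d=load(n);W=d['world_to_cam'];print(-W[:3,:3].T@W[:3,3],W[2,:3],d['k1'],d['mtx'][0,0])
print(manip.get_state(),manip.pinch_z)
E
```

```text
[0.21703708 0.10788859 1.79766963] [ 0.14227341  0.02115913 -0.98960122] -0.12296330196540063 527.4444179418578
[ 0.45959943 -0.63257621  1.2664415 ] [ 0.01977493  0.54093476 -0.84083205] -0.13204299675213288 510.03047684855176
{'clock': 0.1, 'qpos': array([ 1.16099960e+00,  2.76510445e-01,  1.50598002e+00,  1.07533454e-05,
        1.36073603e+00, -1.20954736e-01]), 'qd': array([ 0.00033903, -0.00138363, -0.0039699 ,  0.00022178,  0.00128931,
        0.00041307]), 'effort': array([ 2.06257835e-03, -4.17701554e+01, -2.46404082e+01, -1.23190157e-04,
        5.82029883e-03, -7.05692997e-06]), 'position': array([0.16357172, 0.55075176, 0.23054895]), 'ee_rot': array([-2.19328466e-04,  1.43920544e-01,  9.89588909e-01, -7.86943318e-04]), 'contact_force': array([ 0.25319711,  0.01862311, -0.41686024]), 'moment': array([-0.0263717 ,  0.01941051, -0.02439549]), 'gripper_force': 0.0, 'width': 0.08527637434597757} 0.0187
```

View pics/t0.png

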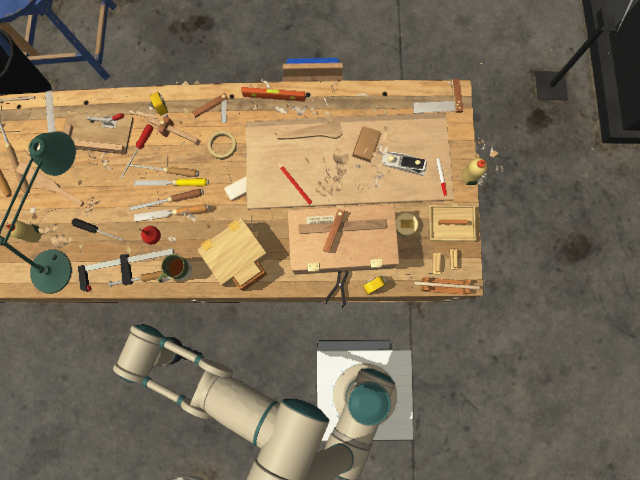

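View pics/s0.png

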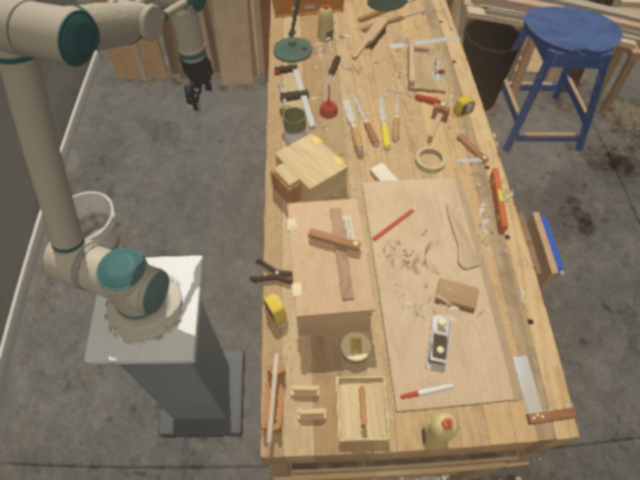

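The case is at about (233,253) in the top view, the tray at (453,223), two pulls near (437,262) and (455,259), and the dowel and cradle at (448,286). I'll zoom in next.

Run:
```python
from h import *
a=load('t0')['img'][:,:,::-1];b=load('s0')['img'][:,:,::-1]
r=lambda im,x,y,w,h:cv2.resize(im[y:y+h,x:x+w],(400,300),interpolation=cv2.INTER_CUBIC)
o=np.vstack([np.hstack([r(a,385,205,100,75),r(a,185,210,100,75)]),np.hstack([r(b,250,335,160,120),r(b,255,115,120,90)])])
o[0:300,0:400]=r(a,390,225,100,75)
cv2.imwrite('pics/z0.png',o)
```

```text
(no output)
```

View pics/z0.png

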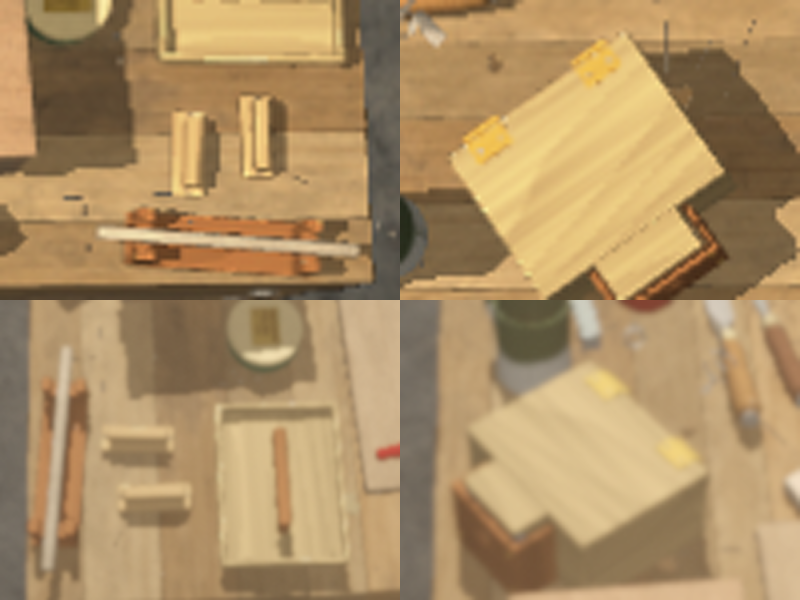

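```bash
cat > m.py <<'E'
from h import *
t=load('t0');s=load('s0')
T1=lambda x,y:(390+x/4-.375,225+y/4-.375)
T2=lambda x,y:(185+(x-400)/4-.375,210+y/4-.375)
S1=lambda x,y:(250+x/2.5-.3,335+(y-300)/2.5-.3)
S2=lambda x,y:(255+(x-400)/3.333-.35,115+(y-300)/3.333-.35)
def P(n,d,u,z): print(n,pz(d,*u,z)[:2].round(4))
P('dowel L top',t,T1(100,232),.04);P('dowel R top',t,T1(358,250),.04)
P('dowel L side',s,S1(66,348),.04);P('dowel R side',s,S1(47,567),.04)
P('crad horn L top mid',t,T1(143,235),.048);P('crad R',t,T1(307,246),.048)
P('crad sideL',s,S1(63,390),.048);P('crad sideR',s,S1(50,533),.048)
for n,a,b in(('A',(196,112),(191,192)),('B',(264,97),(260,174))):
    P(n,t,T1(*a),.025);P(n,t,T1(*b),.025)
for n,a,b in(('A',(105,435),(172,434)),('B',(120,490),(188,490))):
    P(n+'s',s,S1(*a),.027);P(n+'s',s,S1(*b),.027)
for c in((625,33),(450,155),(545,297),(722,170)): P('case',t,T2(*c),.082)
for c in((590,360),(707,470),(585,547),(470,428)): P('case s',s,S2(*c),.082)
for c in((217,405),(335,402),(348,563),(220,563)): P('tray s',s,S1(*c),.03)
P('handle s',s,S1(280,430),.052);P('handle s',s,S1(283,530),.052)
for c in((431,206),(477,207),(476,241),(430,240)): P('tray t',t,c,.03)
P('handle t',t,(439,221.5),.052);P('handle t',t,(466,222.5),.052)
E
python3 m.py
```

```text
dowel L top [ 0.3721 -0.1719]
dowel R top [ 0.3542 -0.3894]
dowel L side [ 0.3726 -0.1677]
dowel R side [ 0.3546 -0.3845]
crad horn L top mid [ 0.3685 -0.2065]
crad R [ 0.3575 -0.344 ]
crad sideL [ 0.3703 -0.2146]
crad sideR [ 0.358  -0.3546]
A [ 0.4748 -0.2596]
A [ 0.4064 -0.2527]
B [ 0.4871 -0.3186]
B [ 0.4211 -0.3123]
As [ 0.4103 -0.2553]
As [ 0.4764 -0.2567]
Bs [ 0.4239 -0.3106]
Bs [ 0.4896 -0.3131]
case [0.5908 0.4066]
case [0.4892 0.5524]
case [0.3701 0.4699]
case [0.4741 0.3241]
case s [0.4871 0.5617]
case s [0.5905 0.4151]
case s [0.475  0.3281]
case s [0.3712 0.4767]
tray s [ 0.5224 -0.2298]
tray s [ 0.6404 -0.2321]
tray s [ 0.6371 -0.3905]
tray s [ 0.5165 -0.3846]
handle s [ 0.5809 -0.2648]
handle s [ 0.5761 -0.3612]
tray t [ 0.6363 -0.239 ]
tray t [ 0.6318 -0.399 ]
tray t [ 0.5128 -0.3891]
tray t [ 0.5178 -0.2307]
handle t [ 0.5772 -0.2597]
handle t [ 0.573  -0.3519]
```

```bash
cat >> h.py <<'E'
def Ry(yaw):  # tool down, tool y at world angle yaw (deg)
    c,s=np.cos(np.radians(yaw)),np.sin(np.radians(yaw))
    return R.from_matrix(np.array([[-s,c,0],[c,s,0],[0,0,-1]]))
def plan(*wps):
    s=manip.get_state(); p=np.array(s['position']); q=s['ee_rot']; r=R.from_quat([q[1],q[2],q[3],q[0]])
    m=r.as_matrix(); print('clock',round(s['clock'],1),'pos',p.round(4),'yaw',round(np.degrees(np.arctan2(m[1,1],m[0,1])),1),'q',s['qpos'].round(2),'F',s['contact_force'].round(1),'w',round(s['width'],4),'g',round(s['gripper_force'],1))
    for x,y,z,w in wps:
        t=np.array([x,y,z]); Rt=Ry(w)
        while True:
            d=t-p; rv=(r.inv()*Rt).as_rotvec(); f=min(1,.205/max(np.linalg.norm(d),1e-9),np.radians(35)/max(np.linalg.norm(rv),1e-9))
            rows=max(1,int(np.ceil(max(f*np.linalg.norm(d)/.0415,np.degrees(f*np.linalg.norm(rv))/7.1))))
            print(' rows',rows,'d',(r.inv().apply(d*f)/.25).round(3),'a',(rv*f/(np.pi/2)).round(3))
            p=p+d*f; r=r*R.from_rotvec(rv*f)
            if f>=1: break
E
python3 -c "
from h import *
plan((.3653,-.2547,.20,-4.7),(.3653,-.2547,.0215,-4.7))"
```

```text
clock 0.1 pos [0.1636 0.5508 0.2305] yaw 73.5 q [ 1.16  0.28  1.51  0.    1.36 -0.12] F [ 0.3  0.  -0.4] w 0.0853 g 0.0
 rows 5 d [-0.417 -0.705  0.031] a [-0.     0.     0.214]
 rows 5 d [-0.627 -0.528  0.031] a [-0.     0.     0.214]
 rows 5 d [-0.766 -0.291  0.031] a [-0.     0.     0.214]
 rows 5 d [-0.819 -0.022  0.03 ] a [-0.     0.     0.214]
 rows 1 d [-0.041  0.013  0.002] a [-0.     0.     0.011]
 rows 5 d [ 0.    -0.     0.714] a [ 0.  0. -0.]
```

```bash
python3 -m jog '[{"dx":-0.417,"dy":-0.705,"dz":0.03,"az":0.214},{"dx":-0.417,"dy":-0.705,"dz":0.03,"az":0.214},{"dx":-0.417,"dy":-0.705,"dz":0.03,"az":0.214},{"dx":-0.417,"dy":-0.705,"dz":0.03,"az":0.214},{"dx":-0.417,"dy":-0.705,"dz":0.03,"az":0.214}]'
python3 -m jog '[{"dx":-0.627,"dy":-0.528,"az":0.214},{"dx":-0.627,"dy":-0.528,"az":0.214},{"dx":-0.627,"dy":-0.528,"az":0.214},{"dx":-0.627,"dy":-0.528,"az":0.214},{"dx":-0.627,"dy":-0.528,"az":0.214}]'
python3 -m jog '[{"dx":-0.766,"dy":-0.291,"az":0.214},{"dx":-0.766,"dy":-0.291,"az":0.214},{"dx":-0.766,"dy":-0.291,"az":0.214},{"dx":-0.766,"dy":-0.291,"az":0.214},{"dx":-0.766,"dy":-0.291,"az":0.214}]'
python3 -m jog '[{"dx":-0.819,"dy":-0.022,"az":0.214},{"dx":-0.819,"dy":-0.022,"az":0.214},{"dx":-0.819,"dy":-0.022,"az":0.214},{"dx":-0.819,"dy":-0.022,"az":0.214},{"dx":-0.819,"dy":-0.022,"az":0.214},{"dx":0}]' || python3 -m jog '[{"dx":-0.819,"dy":-0.022,"az":0.214},{"dx":-0.819,"dy":-0.022,"az":0.214},{"dx":-0.819,"dy":-0.022,"az":0.214},{"dx":-0.819,"dy":-0.022,"az":0.214},{"dx":-0.819,"dy":-0.022,"az":0.214}]'
python3 -c "
from h import *
plan((.3653,-.2547,.10,-4.7),(.3653,-.2547,.0215,-4.7))"
```

```text
clock 0.1 pos [0.1636 0.5508 0.2305] yaw 73.5 q [ 1.16  0.28  1.51  0.    1.36 -0.12] F [ 0.3  0.  -0.4] w 0.0853 g 0.0
 rows 5 d [-0.412 -0.697  0.128] a [-0.     0.     0.212]
 rows 5 d [-0.618 -0.524  0.128] a [-0.     0.     0.212]
 rows 5 d [-0.755 -0.294  0.128] a [-0.     0.     0.212]
 rows 5 d [-0.809 -0.031  0.128] a [-0.     0.     0.212]
 rows 1 d [-0.078  0.024  0.013] a [-0.     0.     0.021]
 rows 2 d [ 0.    -0.     0.314] a [ 0.  0. -0.]schema error: expected keys dx, dy, dz, ax, ay, az, grip
schema error: expected keys dx, dy, dz, ax, ay, az, grip
schema error: expected keys dx, dy, dz, ax, ay, az, grip
schema error: expected keys dx, dy, dz, ax, ay, az, grip
schema error: expected keys dx, dy, dz, ax, ay, az, grip
```

```bash
python3 -m jog '[{"dx":-0.417,"dy":-0.705,"dz":0.03,"ax":0,"ay":0,"az":0.214,"grip":1},{"dx":-0.417,"dy":-0.705,"dz":0.03,"ax":0,"ay":0,"az":0.214,"grip":1},{"dx":-0.417,"dy":-0.705,"dz":0.03,"ax":0,"ay":0,"az":0.214,"grip":1},{"dx":-0.417,"dy":-0.705,"dz":0.03,"ax":0,"ay":0,"az":0.214,"grip":1},{"dx":-0.417,"dy":-0.705,"dz":0.03,"ax":0,"ay":0,"az":0.214,"grip":1}]'
python3 -m jog '[{"dx":-0.627,"dy":-0.528,"dz":0.03,"ax":0,"ay":0,"az":0.214,"grip":1},{"dx":-0.627,"dy":-0.528,"dz":0.03,"ax":0,"ay":0,"az":0.214,"grip":1},{"dx":-0.627,"dy":-0.528,"dz":0.03,"ax":0,"ay":0,"az":0.214,"grip":1},{"dx":-0.627,"dy":-0.528,"dz":0.03,"ax":0,"ay":0,"az":0.214,"grip":1},{"dx":-0.627,"dy":-0.528,"dz":0.03,"ax":0,"ay":0,"az":0.214,"grip":1}]'
python3 -m jog '[{"dx":-0.766,"dy":-0.291,"dz":0.03,"ax":0,"ay":0,"az":0.214,"grip":1},{"dx":-0.766,"dy":-0.291,"dz":0.03,"ax":0,"ay":0,"az":0.214,"grip":1},{"dx":-0.766,"dy":-0.291,"dz":0.03,"ax":0,"ay":0,"az":0.214,"grip":1},{"dx":-0.766,"dy":-0.291,"dz":0.03,"ax":0,"ay":0,"az":0.214,"grip":1},{"dx":-0.766,"dy":-0.291,"dz":0.03,"ax":0,"ay":0,"az":0.214,"grip":1}]'
python3 -m jog '[{"dx":-0.819,"dy":-0.022,"dz":0.03,"ax":0,"ay":0,"az":0.214,"grip":1},{"dx":-0.819,"dy":-0.022,"dz":0.03,"ax":0,"ay":0,"az":0.214,"grip":1},{"dx":-0.819,"dy":-0.022,"dz":0.03,"ax":0,"ay":0,"az":0.214,"grip":1},{"dx":-0.819,"dy":-0.022,"dz":0.03,"ax":0,"ay":0,"az":0.214,"grip":1},{"dx":-0.819,"dy":-0.022,"dz":0.03,"ax":0,"ay":0,"az":0.214,"grip":1}]'
python3 -c "
from h import *
plan((.3653,-.2547,.10,-4.7),(.3653,-.2547,.0215,-4.7))"
```

```text
clock: 0.52
position: [0.2131, 0.3501, 0.2232]
ee_rot: [-0.0, 0.307, 0.952, -0.001]
contact_force: [1.5, 1.2, 0.5]
width: 0.0854
gripper_force: 0.0
clock: 0.93
position: [0.2628, 0.1518, 0.2161]
ee_rot: [0.0, 0.462, 0.887, -0.0]
contact_force: [1.1, 0.3, -0.4]
width: 0.0853
gripper_force: 0.0
clock: 1.35
position: [0.3131, -0.0472, 0.2088]
ee_rot: [0.0, 0.605, 0.796, 0.0]
contact_force: [1.8, 0.5, 1.0]
width: 0.0852
gripper_force: 0.0
clock: 1.77
position: [0.3633, -0.246, 0.2009]
ee_rot: [-0.0, 0.729, 0.684, 0.0]
contact_force: [0.9, 0.6, 0.7]
width: 0.0852
gripper_force: 0.0
clock 1.8 pos [ 0.3633 -0.246   0.2009] yaw -3.7 q [-0.75  0.09  1.82  0.    1.23 -0.69] F [0.9 0.6 0.7] w 0.0852 g 0.0
 rows 3 d [-0.034  0.01   0.404] a [ 0.    -0.     0.011]
 rows 2 d [-0.     0.     0.314] a [-0. -0. -0.]
```

```bash
python3 -m jog '[{"dx":-0.034,"dy":0.01,"dz":0.404,"ax":0,"ay":0,"az":0.011,"grip":-0.2},{"dx":-0.034,"dy":0.01,"dz":0.404,"ax":0,"ay":0,"az":0.011,"grip":-0.2},{"dx":-0.034,"dy":0.01,"dz":0.404,"ax":0,"ay":0,"az":0.011,"grip":-0.2},{"dx":-0.034,"dy":0.01,"dz":0.404,"ax":0,"ay":0,"az":0.011,"grip":-0.2},{"dx":-0.034,"dy":0.01,"dz":0.404,"ax":0,"ay":0,"az":0.011,"grip":-0.2}]' 60
python3 -c "
from h import *
snap('top','t1',(370,225,500,300),5)
plan((.3653,-.2547,.0215,-4.7))"
```

```text
clock: 2.18
position: [0.3648, -0.2516, 0.0996]
ee_rot: [-0.001, 0.735, 0.678, -0.0]
contact_force: [1.1, 0.2, 0.4]
width: 0.034
gripper_force: 0.0
clock 2.2 pos [ 0.3658 -0.2524  0.1009] yaw -4.6 q [-0.76  0.2   1.97  0.    0.97 -0.68] F [ 0.7 -0.1 -0.4] w 0.0345 g 0.0
 rows 2 d [-0.009 -0.002  0.317] a [0.    0.    0.001]
```

View pics/t1.png

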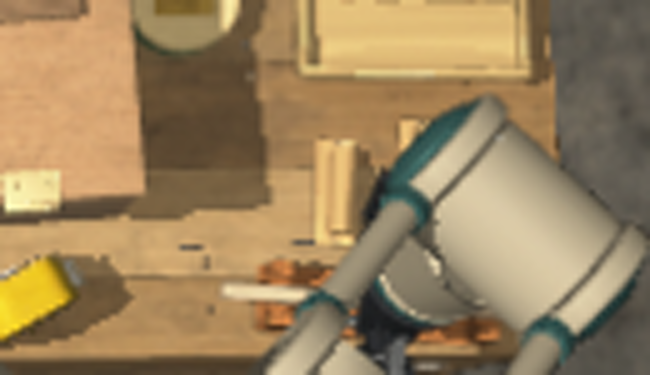

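The arm hides the fingers at about (385,310) in the crop, but nothing has moved. I'll descend, grip and lift a little.

```bash
python3 -m jog '[{"dx":-0.009,"dy":-0.002,"dz":0.16,"ax":0,"ay":0,"az":0,"grip":-0.2},{"dx":-0.009,"dy":-0.002,"dz":0.26,"ax":0,"ay":0,"az":0,"grip":-0.2},{"dx":-0.009,"dy":-0.002,"dz":0.317,"ax":0,"ay":0,"az":0,"grip":-0.2},{"dx":-0.009,"dy":-0.002,"dz":0.317,"ax":0,"ay":0,"az":0,"grip":-0.2},{"dx":-0.009,"dy":-0.002,"dz":0.317,"ax":0,"ay":0,"az":0,"grip":-1}]' 60
python3 -m jog '[{"dx":0,"dy":0,"dz":0,"ax":0,"ay":0,"az":0,"grip":-1},{"dx":0,"dy":0,"dz":0,"ax":0,"ay":0,"az":0,"grip":-1},{"dx":0,"dy":0,"dz":0,"ax":0,"ay":0,"az":0,"grip":-1},{"dx":0,"dy":0,"dz":-0.1,"ax":0,"ay":0,"az":0,"grip":-1},{"dx":0,"dy":0,"dz":-0.3,"ax":0,"ay":0,"az":0,"grip":-1}]' 60
python3 -c "
from h import *
plan((.3653,-.2547,.24,-4.7),(.28,0.0,.25,-25),(.30,.30,.24,-54.8))"
```

```text
clock: 2.65
position: [0.3657, -0.2549, 0.0223]
ee_rot: [0.001, 0.735, 0.678, 0.0]
contact_force: [0.4, -0.1, -0.5]
width: 0.0232
gripper_force: 0.0
clock: 3.07
position: [0.3626, -0.2523, 0.0865]
ee_rot: [-0.004, 0.735, 0.678, -0.0]
contact_force: [0.7, -1.0, 0.1]
width: 0.0077
gripper_force: 58.7
clock 3.1 pos [ 0.3626 -0.2523  0.0865] yaw -4.6 q [-0.77  0.22  1.99  0.    0.94 -0.69] F [ 0.7 -1.   0.1] w 0.0077 g 58.7
 rows 4 d [-0.006  0.008 -0.614] a [-0.004 -0.003  0.001]
 rows 5 d [ 0.753 -0.323 -0.031] a [0.    0.    0.172]
 rows 2 d [ 0.199 -0.159 -0.009] a [0.    0.    0.054]
 rows 5 d [ 0.764 -0.296  0.027] a [ 0.    -0.     0.226]
 rows 3 d [ 0.287 -0.254  0.013] a [ 0.    -0.     0.105]
```

```bash
python3 -m jog '[{"dx":0,"dy":0,"dz":-0.16,"ax":0,"ay":0,"az":0,"grip":-1},{"dx":0,"dy":0,"dz":-0.32,"ax":0,"ay":0,"az":0,"grip":-1},{"dx":0,"dy":0,"dz":-0.48,"ax":0,"ay":0,"az":0,"grip":-1},{"dx":0,"dy":0,"dz":-0.6,"ax":0,"ay":0,"az":0,"grip":-1},{"dx":0,"dy":0,"dz":-0.614,"ax":0,"ay":0,"az":0,"grip":-1}]' 60
python3 -c "
from h import *
snap('side','s2',(240,320,400,440),5)
plan((.28,0.0,.25,-25),(.30,.30,.24,-54.8))"
```

```text
clock: 3.48
position: [0.3673, -0.2567, 0.2485]
ee_rot: [0.007, 0.735, 0.678, 0.0]
contact_force: [-0.2, 0.5, 0.1]
width: 0.0076
gripper_force: 58.7
clock 3.5 pos [ 0.3665 -0.256   0.2462] yaw -4.6 q [-0.77  0.07  1.73  0.    1.33 -0.69] F [ 0.4 -0.7  0.5] w 0.007 g 58.7
 rows 5 d [ 0.753 -0.323 -0.019] a [0.005 0.003 0.172]
 rows 2 d [ 0.203 -0.163 -0.004] a [0.001 0.001 0.055]
 rows 5 d [ 0.764 -0.296  0.027] a [0.    0.    0.226]
 rows 3 d [ 0.287 -0.254  0.013] a [0.    0.    0.105]
```

View pics/s2.png

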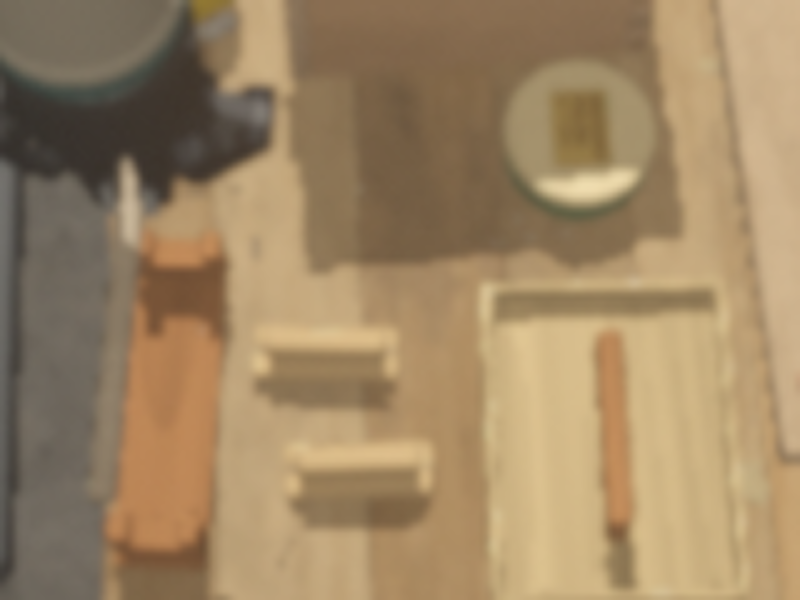

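The dowel is held: its tail shows at (130,200) with its shadow at (115,400), the cradle is empty, and both pulls and the tray are unmoved. Now I'll carry it over.

```bash
python3 -m jog '[{"dx":0.753,"dy":-0.323,"dz":0,"ax":0,"ay":0,"az":0.172,"grip":-1},{"dx":0.753,"dy":-0.323,"dz":0,"ax":0,"ay":0,"az":0.172,"grip":-1},{"dx":0.753,"dy":-0.323,"dz":0,"ax":0,"ay":0,"az":0.172,"grip":-1},{"dx":0.753,"dy":-0.323,"dz":0,"ax":0,"ay":0,"az":0.172,"grip":-1},{"dx":0.753,"dy":-0.323,"dz":0,"ax":0,"ay":0,"az":0.172,"grip":-1}]' 60
python3 -m jog '[{"dx":0.203,"dy":-0.163,"dz":0,"ax":0,"ay":0,"az":0.055,"grip":-1},{"dx":0.203,"dy":-0.163,"dz":0,"ax":0,"ay":0,"az":0.055,"grip":-1}]' 60
python3 -m jog '[{"dx":0.764,"dy":-0.296,"dz":0,"ax":0,"ay":0,"az":0.226,"grip":-1},{"dx":0.764,"dy":-0.296,"dz":0,"ax":0,"ay":0,"az":0.226,"grip":-1},{"dx":0.764,"dy":-0.296,"dz":0,"ax":0,"ay":0,"az":0.226,"grip":-1},{"dx":0.764,"dy":-0.296,"dz":0,"ax":0,"ay":0,"az":0.226,"grip":-1},{"dx":0.764,"dy":-0.296,"dz":0,"ax":0,"ay":0,"az":0.226,"grip":-1}]' 60
python3 -m jog '[{"dx":0.287,"dy":-0.254,"dz":0,"ax":0,"ay":0,"az":0.105,"grip":-1},{"dx":0.287,"dy":-0.254,"dz":0,"ax":0,"ay":0,"az":0.105,"grip":-1},{"dx":0.287,"dy":-0.254,"dz":0,"ax":0,"ay":0,"az":0.105,"grip":-1}]' 60
python3 - <<'E'
from h import *
c=np.array([.481,.442]);u=np.array([np.cos(np.radians(35.2)),np.sin(np.radians(35.2))])
h=c-.119*u
for back in (.13,.10): 
    g=h-u*(back); print(back,g)
g=h-u*.125
plan((*g,.10,-54.8),(*g,.031,-54.8))
E
```

```text
clock: 3.95
position: [0.297, -0.058, 0.24]
ee_rot: [-0.001, 0.82, 0.573, -0.0]
contact_force: [0.8, 0.8, -0.7]
width: 0.0078
gripper_force: 58.7
clock: 4.12
position: [0.2754, 0.0041, 0.2401]
ee_rot: [-0.001, 0.844, 0.536, -0.0]
contact_force: [-0.1, 0.6, -0.1]
width: 0.0075
gripper_force: 58.7
clock: 4.53
position: [0.2887, 0.1576, 0.2405]
ee_rot: [0.001, 0.926, 0.378, -0.0]
contact_force: [1.3, 0.6, -0.3]
width: 0.0075
gripper_force: 58.7
clock: 4.78
position: [0.2954, 0.2563, 0.2404]
ee_rot: [-0.001, 0.953, 0.302, -0.0]
contact_force: [0.4, -0.0, -0.7]
width: 0.0076
gripper_force: 58.7
0.13 [0.27753092 0.29846835]
0.1 [0.30204527 0.31576132]
clock 4.8 pos [0.2954 0.2563 0.2404] yaw -54.8 q [ 0.53 -0.01  1.83  0.    1.32  1.49] F [ 0.4 -0.  -0.7] w 0.0076 g 58.7
 rows 4 d [ 0.059 -0.178  0.562] a [-0.001 -0.     0.   ]
 rows 2 d [-0.    -0.     0.276] a [ 0. -0. -0.]
```

```bash
python3 -m jog '[{"dx":0.059,"dy":-0.178,"dz":0.562,"ax":0,"ay":0,"az":0,"grip":-1},{"dx":0.059,"dy":-0.178,"dz":0.562,"ax":0,"ay":0,"az":0,"grip":-1},{"dx":0.059,"dy":-0.178,"dz":0.562,"ax":0,"ay":0,"az":0,"grip":-1},{"dx":0.059,"dy":-0.178,"dz":0.562,"ax":0,"ay":0,"az":0,"grip":-1},{"dx":0.059,"dy":-0.178,"dz":0.562,"ax":0,"ay":0,"az":0,"grip":-1}]' 60
python3 - <<'E'
from h import *
snap('top','t3');snap('side','s3')
a=load('t3')['img'][:,:,::-1];b=load('s3')['img'][:,:,::-1]
r=lambda im,x,y,w,h:cv2.resize(im[y:y+h,x:x+w],(400,600),interpolation=cv2.INTER_CUBIC)
cv2.imwrite('pics/z3.png',np.hstack([r(a,195,210,80,120),r(b,240,110,120,180)]))
plan()
E
```

```text
clock: 5.2
position: [0.2781, 0.2957, 0.096]
ee_rot: [0.002, 0.953, 0.303, -0.006]
contact_force: [0.1, -0.3, -0.1]
width: 0.0077
gripper_force: 58.7
clock 5.3 pos [0.2818 0.2971 0.1002] yaw -54.7 q [ 0.64  0.16  2.04 -0.    0.95  1.6 ] F [1.  0.2 0.2] w 0.0078 g 58.7
```

View pics/z3.png

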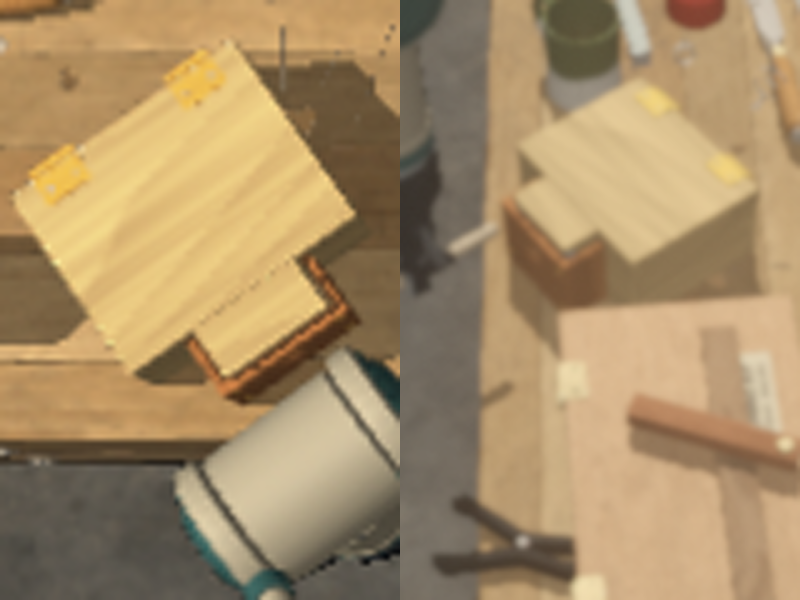

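Run:
```python
from h import *
from scipy.optimize import least_squares
t=load('t3');s=load('s3')
S=lambda x,y:np.array([240+(x-400)/3.333-.35,110+y/3.333-.35]);T=lambda x,y:np.array([195+x/5-.4,210+y/5-.4])
print('tip pred',proj(s,(.351,.346,.119)),'seen',S(494,230), 'grip pred',proj(s,(.2818,.2971,.119)),'edge seen',S(450,250))
L=lambda z:[(73,-91,z),(73,91,z),(-73,91,z),(-73,-91,z)]
H=[(-119,-50,80),(-119,50,80)]
def world(p,P):
    c,q=np.cos(p[2]),np.sin(p[2]); return np.array([p[0]+c*P[0]/1e3-q*P[1]/1e3,p[1]+q*P[0]/1e3+c*P[1]/1e3,P[2]/1e3])
tz=[T(*c) for c in((232,40),(17,195),(135,375),(355,213))];sz=[S(*c) for c in((757,188),(643,78),(519,148),(636,263))]
hs=[S(607,243),S(505,198)];ht=[T(355,318),T(230,400)]
def res(p,cams='ts',full=False):
    o=[]
    if 't' in cams: o+=[proj(t,world(p,P))-m for P,m in zip(L(82)+H,tz+ht)]
    if 's' in cams: o+=[proj(s,world(p,P))-m for P,m in zip(L(82)+H,sz+hs)]
    return np.array(o) if full else np.concatenate(o)
for c in('t','s','ts'):
    r=least_squares(res,[.481,.442,.614],args=(c,),loss='soft_l1'); print(c,r.x.round(4),np.degrees(r.x[2]).round(2)); 
print(res(r.x,'ts',True).round(1).tolist())
```

```text
tip pred [267.59416026 177.42977092] seen [267.85282028 178.65690069] grip pred [243.36072125 191.24491669] edge seen [254.65150015 184.65750075]
t [0.479  0.4349 0.6193] 35.48
s [0.4831 0.4445 0.6312] 36.17
ts [0.4812 0.4389 0.6222] 35.65
[[-0.4, -0.5], [-1.8, 0.3], [-0.9, -0.3], [0.0, -0.3], [-2.0, -2.8], [-1.7, -1.3], [1.2, 1.4], [-0.7, 1.0], [-0.5, 0.5], [-0.3, 1.7], [-12.2, 7.1], [-0.8, 0.6]]
```

Run:
```python
from h import *
from scipy.optimize import least_squares
t=load('t3');s=load('s3')
def world(p,P):
    c,q=np.cos(p[2]),np.sin(p[2]); return np.array([p[0]+c*P[0]/1e3-q*P[1]/1e3,p[1]+q*P[0]/1e3+c*P[1]/1e3,P[2]/1e3])
out=[]
for d,p,(x,y,w,h) in((s,(.4831,.4445,.624),(255,125,75,110)),(t,(.479,.4349,.619),(195,210,75,110))):
    im=cv2.resize(d['img'][y:y+h,x:x+w,::-1],(400,587),interpolation=cv2.INTER_CUBIC);k=400/w
    for P in [(73,-91,82),(73,91,82),(-73,91,82),(-73,-91,82),(-119,-50,80),(-119,50,80),(-119,-50,0),(-119,50,0)]+[(-119,12*np.cos(a),50+12*np.sin(a)) for a in np.arange(0,6.28,.4)]:
        u=((proj(d,world(p,P))-[x,y])+.5)*k; cv2.circle(im,tuple(u.astype(int)),1,(0,0,255),-1)
    out.append(im)
cv2.imwrite('pics/z4.png',np.hstack(out))
```

```text
(no output)
```

View pics/z4.png

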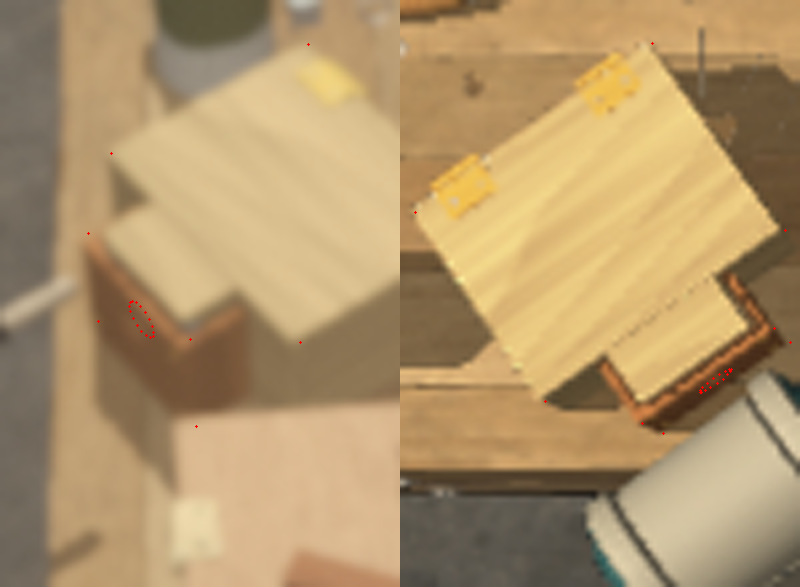

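Run:
```python
from h import *
plan((.3054,.3143,.031,-54.4))
```

```text
clock 5.3 pos [0.2818 0.2971 0.1002] yaw -54.7 q [ 0.64  0.16  2.04 -0.    0.95  1.6 ] F [1.  0.2 0.2] w 0.0078 g 58.7
 rows 2 d [ 0.117 -0.002  0.276] a [ 0.     0.002 -0.004]
```

```bash
python3 -m jog '[{"dx":0,"dy":-0.002,"dz":0.15,"ax":0,"ay":0,"az":-0.004,"grip":-1},{"dx":0.03,"dy":-0.002,"dz":0.276,"ax":0,"ay":0,"az":-0.004,"grip":-1},{"dx":0.117,"dy":-0.002,"dz":0.276,"ax":0,"ay":0,"az":-0.004,"grip":-1},{"dx":0.117,"dy":-0.002,"dz":0.276,"ax":0,"ay":0,"az":-0.004,"grip":-1},{"dx":0.117,"dy":-0.002,"dz":0.276,"ax":0,"ay":0,"az":-0.004,"grip":-1}]' 60
python3 - <<'E'
from h import *
snap('side','s5',(252,150,312,225),8)
plan()
d=load('s5');k=8
for n,P in (('tip',(.3054+.085*.813,.3143+.085*.582,.05)),('grip',(.3054,.3143,.05)),('hole',(.3843,.3707,.05))): print(n,((proj(d,P)-[252,150]+.5)*k).round(1))
E
```

```text
clock: 5.72
position: [0.3086, 0.316, 0.0334]
ee_rot: [-0.001, 0.952, 0.305, 0.002]
contact_force: [-0.4, -0.5, 0.0]
width: 0.0078
gripper_force: 58.7
clock 5.8 pos [0.3075 0.3154 0.0334] yaw -54.5 q [ 0.64  0.29  2.07 -0.    0.78  1.59] F [-0.  -0.1  0.4] w 0.0079 g 58.7
tip [205.3 302.8]
grip [ 21.3 411.1]
hole [230.9 288. ]
```

View pics/s5.png

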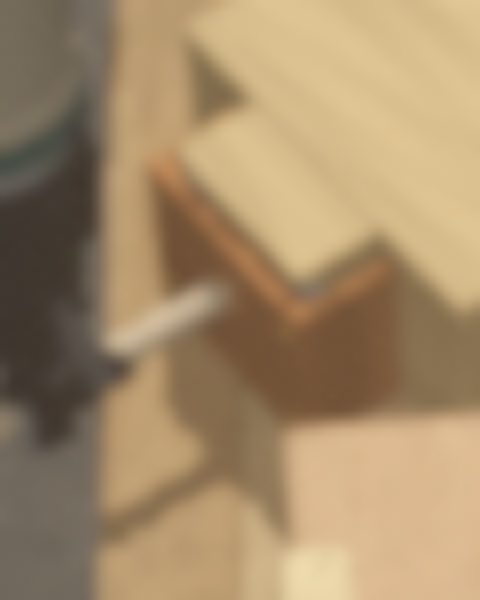

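```bash
python3 -m jog '[{"dx":0,"dy":-0.02,"dz":0.01,"ax":0,"ay":0,"az":0,"grip":-1},{"dx":0,"dy":-0.02,"dz":0.01,"ax":0,"ay":0,"az":0,"grip":-1},{"dx":0.016,"dy":-0.02,"dz":0.01,"ax":0,"ay":0,"az":0,"grip":-1},{"dx":0.032,"dy":-0.02,"dz":0.01,"ax":0,"ay":0,"az":0,"grip":-1},{"dx":0.048,"dy":-0.02,"dz":0.01,"ax":0,"ay":0,"az":0,"grip":-1}]' 60
python3 - <<'E'
from h import *
snap('side','s6',(252,150,312,225),8)
plan()
E
```

```text
clock: 6.18
position: [0.3134, 0.3263, 0.0297]
ee_rot: [-0.0, 0.952, 0.306, 0.0]
contact_force: [0.1, -0.1, 0.1]
width: 0.0081
gripper_force: 58.8
clock 6.2 pos [0.3145 0.3271 0.0297] yaw -54.4 q [ 0.65  0.31  2.05 -0.    0.78  1.6 ] F [ 0.1 -0.1  0.5] w 0.0079 g 58.8
```

View pics/s6.png

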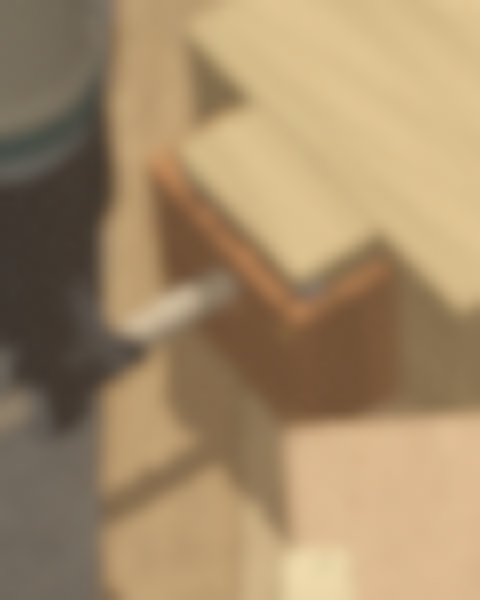

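The dowel's visible length has shrunk and there is no contact force, so its end at (232,280) is entering the hole. I'll push on.

```bash
python3 -m jog '[{"dx":0.02,"dy":0,"dz":0,"ax":0,"ay":0,"az":0,"grip":-1},{"dx":0.04,"dy":0,"dz":0,"ax":0,"ay":0,"az":0,"grip":-1},{"dx":0.056,"dy":0,"dz":0,"ax":0,"ay":0,"az":0,"grip":-1},{"dx":0.056,"dy":0,"dz":0,"ax":0,"ay":0,"az":0,"grip":-1}]' 80
python3 -m jog '[{"dx":0.01,"dy":0,"dz":0,"ax":0,"ay":0,"az":0,"grip":-1},{"dx":0.02,"dy":0,"dz":0,"ax":0,"ay":0,"az":0,"grip":-1},{"dx":0.02,"dy":0,"dz":0,"ax":0,"ay":0,"az":0,"grip":-1}]'
```

```text
clock: 6.57
position: [0.324, 0.3337, 0.029]
ee_rot: [0.001, 0.952, 0.305, -0.001]
contact_force: [-1.9, -3.1, 3.3]
width: 0.0071
gripper_force: 82.4
clock: 6.82
position: [0.3269, 0.3357, 0.0289]
ee_rot: [0.001, 0.952, 0.305, -0.002]
contact_force: [-3.3, -4.1, 3.6]
width: 0.0071
gripper_force: 82.5
```

```bash
python3 -m jog '[{"dx":0.01,"dy":0,"dz":-0.004,"ax":0,"ay":0,"az":0,"grip":-1},{"dx":0.016,"dy":0,"dz":-0.004,"ax":0,"ay":0,"az":0,"grip":-1},{"dx":0.016,"dy":0,"dz":-0.004,"ax":0,"ay":0,"az":0,"grip":-1},{"dx":0.016,"dy":0,"dz":-0.004,"ax":0,"ay":0,"az":0,"grip":-1}]'
python3 - <<'E'
from h import *
snap('side','s7',(240,100,360,190),5); snap('side','s7')
E
```

```text
clock: 7.15
position: [0.3296, 0.3377, 0.0296]
ee_rot: [0.001, 0.952, 0.305, -0.003]
contact_force: [-4.2, -4.4, 2.1]
width: 0.007
gripper_force: 82.3
```

View pics/s7.png

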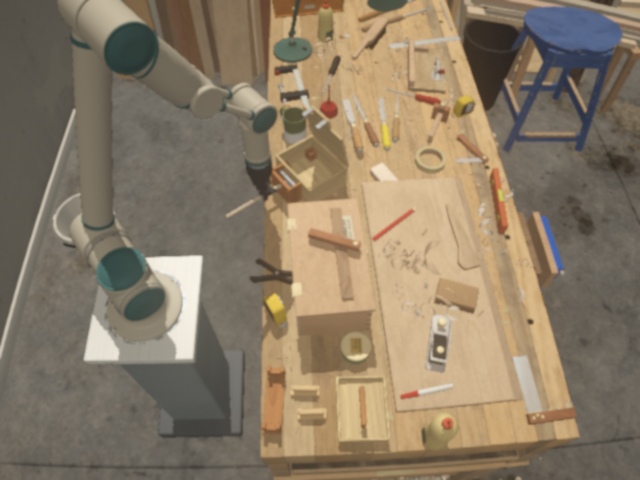

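Lid is open. I'll withdraw the dowel and take it back.

```bash
python3 -m jog '[{"dx":-0.1,"dy":0,"dz":0,"ax":0,"ay":0,"az":0,"grip":-1},{"dx":-0.2,"dy":0,"dz":0,"ax":0,"ay":0,"az":0,"grip":-1},{"dx":-0.25,"dy":0,"dz":0,"ax":0,"ay":0,"az":0,"grip":-1},{"dx":-0.25,"dy":0,"dz":-0.16,"ax":0,"ay":0,"az":0,"grip":-1},{"dx":-0.25,"dy":0,"dz":-0.32,"ax":0,"ay":0,"az":0,"grip":-1}]' 60
python3 - <<'E'
from h import *
plan((.27,.25,.24,-54.4),(.28,0.0,.25,-25),(.3657,-.2549,.20,-4.6))
E
```

```text
clock: 7.67
position: [0.2789, 0.3017, 0.1095]
ee_rot: [0.001, 0.952, 0.305, -0.003]
contact_force: [1.6, 0.7, -0.5]
width: 0.0074
gripper_force: 81.9
clock 7.7 pos [0.2789 0.3017 0.1095] yaw -54.4 q [0.65 0.15 2.02 0.   0.98 1.6 ] F [ 1.6  0.7 -0.5] w 0.0074 g 81.9
 rows 4 d [-0.152  0.148 -0.521] a [-0.     0.003 -0.   ]
 rows 5 d [-0.45   0.685 -0.033] a [-0.    -0.    -0.267]
 rows 2 d [-0.153  0.098 -0.007] a [-0.    -0.    -0.059]
 rows 5 d [-0.584  0.556  0.15 ] a [-0.   -0.   -0.17]
 rows 2 d [-0.237  0.128  0.05 ] a [-0.    -0.    -0.057]
```

```bash
python3 -m jog '[{"dx":-0.152,"dy":0.148,"dz":-0.521,"ax":0,"ay":0,"az":0,"grip":-1},{"dx":-0.152,"dy":0.148,"dz":-0.521,"ax":0,"ay":0,"az":0,"grip":-1},{"dx":-0.152,"dy":0.148,"dz":-0.521,"ax":0,"ay":0,"az":0,"grip":-1},{"dx":-0.152,"dy":0.148,"dz":-0.521,"ax":0,"ay":0,"az":0,"grip":-1}]' 60
python3 -m jog '[{"dx":-0.45,"dy":0.685,"dz":-0.033,"ax":0,"ay":0,"az":-0.267,"grip":-1},{"dx":-0.45,"dy":0.685,"dz":-0.033,"ax":0,"ay":0,"az":-0.267,"grip":-1},{"dx":-0.45,"dy":0.685,"dz":-0.033,"ax":0,"ay":0,"az":-0.267,"grip":-1},{"dx":-0.45,"dy":0.685,"dz":-0.033,"ax":0,"ay":0,"az":-0.267,"grip":-1},{"dx":-0.45,"dy":0.685,"dz":-0.033,"ax":0,"ay":0,"az":-0.267,"grip":-1}]' 60
python3 -m jog '[{"dx":-0.153,"dy":0.098,"dz":0,"ax":0,"ay":0,"az":-0.059,"grip":-1},{"dx":-0.153,"dy":0.098,"dz":0,"ax":0,"ay":0,"az":-0.059,"grip":-1}]' 60
python3 -m jog '[{"dx":-0.584,"dy":0.556,"dz":0.15,"ax":0,"ay":0,"az":-0.17,"grip":-1},{"dx":-0.584,"dy":0.556,"dz":0.15,"ax":0,"ay":0,"az":-0.17,"grip":-1},{"dx":-0.584,"dy":0.556,"dz":0.15,"ax":0,"ay":0,"az":-0.17,"grip":-1},{"dx":-0.584,"dy":0.556,"dz":0.15,"ax":0,"ay":0,"az":-0.17,"grip":-1},{"dx":-0.584,"dy":0.556,"dz":0.15,"ax":0,"ay":0,"az":-0.17,"grip":-1}]' 60
python3 - <<'E'
from h import *
plan((.3657,-.2549,.12,-4.6),(.3657,-.2549,.024,-4.6))
E
```

```text
clock: 8.0
position: [0.2739, 0.2514, 0.246]
ee_rot: [-0.001, 0.952, 0.305, 0.005]
contact_force: [0.5, 0.0, -0.3]
width: 0.0069
gripper_force: 81.9
clock: 8.42
position: [0.2801, 0.0857, 0.2479]
ee_rot: [0.0, 0.867, 0.499, 0.002]
contact_force: [1.2, -1.0, -0.6]
width: 0.0078
gripper_force: 81.9
clock: 8.58
position: [0.2818, 0.0374, 0.2479]
ee_rot: [0.002, 0.844, 0.536, 0.001]
contact_force: [0.4, 1.0, -1.2]
width: 0.0072
gripper_force: 81.9
clock: 9.0
position: [0.3392, -0.134, 0.2138]
ee_rot: [0.002, 0.766, 0.643, 0.001]
contact_force: [1.0, 0.4, -0.0]
width: 0.007
gripper_force: 81.9
clock 9.0 pos [ 0.3392 -0.134   0.2138] yaw -9.9 q [-0.57 -0.04  1.93  0.    1.25 -0.4 ] F [ 1.   0.4 -0. ] w 0.007 g 81.9
 rows 4 d [-0.458  0.186  0.376] a [ 0.002  0.001 -0.059]
 rows 3 d [0.    0.    0.384] a [-0.  0.  0.]
```

```bash
python3 -m jog '[{"dx":-0.458,"dy":0.186,"dz":0.376,"ax":0,"ay":0,"az":-0.059,"grip":-1},{"dx":-0.458,"dy":0.186,"dz":0.376,"ax":0,"ay":0,"az":-0.059,"grip":-1},{"dx":-0.458,"dy":0.186,"dz":0.376,"ax":0,"ay":0,"az":-0.059,"grip":-1},{"dx":-0.458,"dy":0.186,"dz":0.376,"ax":0,"ay":0,"az":-0.059,"grip":-1},{"dx":-0.458,"dy":0.186,"dz":0.376,"ax":0,"ay":0,"az":-0.059,"grip":-1}]' 60
python3 - <<'E'
from h import *
plan((.3657,-.2549,.024,-4.6))
snap('side','s8',(240,320,340,470),4)
d=load('s8')
for P in((.3657+.0066,-.2549+.085,.139),(.3657-.0112,-.2549-.1346,.139)):print(((proj(d,P)-[240,320]+.5)*4).round())
E
```

```text
clock: 9.42
position: [0.3652, -0.2567, 0.1165]
ee_rot: [-0.0, 0.736, 0.677, -0.0]
contact_force: [0.5, -0.5, -1.0]
width: 0.0072
gripper_force: 81.9
clock 9.4 pos [ 0.3652 -0.2567  0.1165] yaw -4.8 q [-0.77  0.19  1.94 -0.    1.01 -0.68] F [ 0.5 -0.5 -1. ] w 0.0072 g 81.9
 rows 3 d [0.007 0.002 0.37 ] a [-0.001  0.    -0.002]
[134.  81.]
[100. 460.]
```

View pics/s8.png

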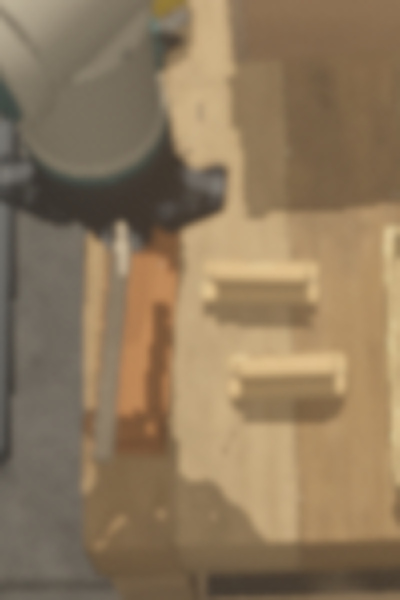

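The dowel lies along its predicted line, with the tail at (104,460) against a predicted (100,460). I'll lower and release it.

```bash
python3 -m jog '[{"dx":0.007,"dy":0.002,"dz":0.15,"ax":0,"ay":0,"az":-0.002,"grip":-1},{"dx":0.007,"dy":0.002,"dz":0.28,"ax":0,"ay":0,"az":-0.002,"grip":-1},{"dx":0.007,"dy":0.002,"dz":0.35,"ax":0,"ay":0,"az":-0.002,"grip":-1},{"dx":0.007,"dy":0.002,"dz":0.37,"ax":0,"ay":0,"az":-0.002,"grip":-1},{"dx":0.007,"dy":0.002,"dz":0.37,"ax":0,"ay":0,"az":-0.002,"grip":-1}]' 60
python3 -m jog '[{"dx":0,"dy":0,"dz":0.004,"ax":0,"ay":0,"az":0,"grip":-0.8},{"dx":0,"dy":0,"dz":0.004,"ax":0,"ay":0,"az":0,"grip":-0.6},{"dx":0,"dy":0,"dz":0.004,"ax":0,"ay":0,"az":0,"grip":-0.4},{"dx":0,"dy":0,"dz":0.004,"ax":0,"ay":0,"az":0,"grip":-0.2},{"dx":0,"dy":0,"dz":0.004,"ax":0,"ay":0,"az":0,"grip":-0.2}]'
python3 -m jog '[{"dx":0,"dy":0,"dz":-0.1,"ax":0,"ay":0,"az":0,"grip":-0.2},{"dx":0,"dy":0,"dz":-0.26,"ax":0,"ay":0,"az":0,"grip":-0.2},{"dx":0,"dy":0,"dz":-0.42,"ax":0,"ay":0,"az":0,"grip":-0.2},{"dx":0,"dy":0,"dz":-0.5,"ax":0,"ay":0,"az":0,"grip":-0.2},{"dx":0,"dy":0,"dz":-0.5,"ax":0,"ay":0,"az":0,"grip":-0.2}]'
python3 - <<'E'
from h import *
plan((.4418,-.2558,.15,-94),(.4418,-.2558,.013,-94))
E
```

```text
clock: 9.88
position: [0.3648, -0.2496, 0.0268]
ee_rot: [-0.001, 0.733, 0.68, 0.0]
contact_force: [0.1, -0.6, -0.0]
width: 0.0071
gripper_force: 81.9
clock: 10.3
position: [0.3653, -0.251, 0.0268]
ee_rot: [0.001, 0.734, 0.679, 0.0]
contact_force: [-0.3, 0.2, 0.8]
width: 0.0338
gripper_force: 0.0
clock: 10.72
position: [0.3676, -0.2532, 0.1562]
ee_rot: [0.006, 0.734, 0.679, 0.0]
contact_force: [-0.1, -1.3, 0.2]
width: 0.0341
gripper_force: 0.0
clock 10.7 pos [ 0.3676 -0.2532  0.1562] yaw -4.4 q [-0.76  0.14  1.89  0.    1.1  -0.68] F [-0.1 -1.3  0.2] w 0.0341 g 0.0
 rows 5 d [0.005 0.116 0.011] a [ 0.003 -0.     0.389]
 rows 5 d [0.071 0.092 0.01 ] a [ 0.003 -0.     0.389]
 rows 3 d [0.062 0.02  0.005] a [ 0.002 -0.     0.218]
 rows 4 d [-0.    -0.     0.548] a [ 0. -0. -0.]
```

```bash
python3 -m jog '[{"dx":0.005,"dy":0.116,"dz":0.011,"ax":0,"ay":0,"az":0.389,"grip":-0.2},{"dx":0.005,"dy":0.116,"dz":0.011,"ax":0,"ay":0,"az":0.389,"grip":-0.2},{"dx":0.005,"dy":0.116,"dz":0.011,"ax":0,"ay":0,"az":0.389,"grip":-0.2},{"dx":0.005,"dy":0.116,"dz":0.011,"ax":0,"ay":0,"az":0.389,"grip":-0.2},{"dx":0.005,"dy":0.116,"dz":0.011,"ax":0,"ay":0,"az":0.389,"grip":-0.2}]' 60
python3 -m jog '[{"dx":0.071,"dy":0.092,"dz":0.01,"ax":0,"ay":0,"az":0.389,"grip":-0.2},{"dx":0.071,"dy":0.092,"dz":0.01,"ax":0,"ay":0,"az":0.389,"grip":-0.2},{"dx":0.071,"dy":0.092,"dz":0.01,"ax":0,"ay":0,"az":0.389,"grip":-0.2},{"dx":0.071,"dy":0.092,"dz":0.01,"ax":0,"ay":0,"az":0.389,"grip":-0.2},{"dx":0.071,"dy":0.092,"dz":0.01,"ax":0,"ay":0,"az":0.389,"grip":-0.2}]'
python3 -m jog '[{"dx":0.062,"dy":0.02,"dz":0.2,"ax":0,"ay":0,"az":0.218,"grip":-0.2},{"dx":0.062,"dy":0.02,"dz":0.2,"ax":0,"ay":0,"az":0.218,"grip":-0.2},{"dx":0.062,"dy":0.02,"dz":0.2,"ax":0,"ay":0,"az":0.218,"grip":-0.2},{"dx":0.062,"dy":0.02,"dz":0.2,"ax":0,"ay":0,"az":0.218,"grip":-0.2}]'
python3 - <<'E'
from h import *
snap('side','s9')
a=load('s0')['img'].astype(int);b=load('s9')['img'].astype(int)
print(np.abs(a-b)[380:392,292:320].sum(2).mean().round(1),np.abs(a-b)[405:420,295:330].sum(2).mean().round(1))
plan((.4418,-.2558,.06,-93.5),(.4418,-.2558,.014,-93.5))
E
```

```text
clock: 11.13
position: [0.3934, -0.2511, 0.1473]
ee_rot: [-0.001, 0.905, 0.425, -0.0]
contact_force: [0.0, 0.3, 0.3]
width: 0.0343
gripper_force: 0.0
clock: 11.55
position: [0.4224, -0.252, 0.1447]
ee_rot: [-0.001, 0.991, 0.133, -0.001]
contact_force: [-0.3, -0.4, 1.1]
width: 0.0341
gripper_force: 0.0
clock: 11.88
position: [0.4381, -0.2522, 0.0938]
ee_rot: [-0.001, 0.999, -0.036, -0.002]
contact_force: [0.9, -0.9, -0.4]
width: 0.034
gripper_force: 0.0
107.5 22.4
clock 11.9 pos [ 0.4386 -0.2526  0.0946] yaw -93.9 q [-0.66  0.29  1.85  0.    1.    0.98] F [0.4 0.3 0.1] w 0.034 g 0.0
 rows 1 d [0.014 0.012 0.138] a [-0.001  0.001 -0.005]
 rows 2 d [0.    0.    0.184] a [-0.  0.  0.]
```

```bash
python3 -m jog '[{"dx":0.014,"dy":0.012,"dz":0.14,"ax":0,"ay":0,"az":-0.005,"grip":-0.2},{"dx":0.014,"dy":0.012,"dz":0.25,"ax":0,"ay":0,"az":-0.005,"grip":-0.2},{"dx":0.014,"dy":0.012,"dz":0.322,"ax":0,"ay":0,"az":-0.005,"grip":-0.2},{"dx":0.014,"dy":0.012,"dz":0.322,"ax":0,"ay":0,"az":-0.005,"grip":-0.2},{"dx":0.014,"dy":0.012,"dz":0.322,"ax":0,"ay":0,"az":-0.005,"grip":-0.6}]' 60
python3 -m jog '[{"dx":0,"dy":0,"dz":0,"ax":0,"ay":0,"az":0,"grip":-1},{"dx":0,"dy":0,"dz":0,"ax":0,"ay":0,"az":0,"grip":-1},{"dx":0,"dy":0,"dz":0,"ax":0,"ay":0,"az":0,"grip":-1},{"dx":0,"dy":0,"dz":0,"ax":0,"ay":0,"az":0,"grip":-1},{"dx":0,"dy":0,"dz":-0.06,"ax":0,"ay":0,"az":0,"grip":-1}]' 60
python3 - <<'E'
from h import *
plan((.43,-.20,.25,-93.5),(.30,0.0,.26,-80),(.481-.02*.813,.442-.02*.582,.22,-144.8))
E
```

```text
clock: 12.35
position: [0.442, -0.2561, 0.0149]
ee_rot: [-0.001, 1.0, -0.031, -0.001]
contact_force: [-0.3, -0.1, 0.4]
width: 0.0233
gripper_force: 0.0
clock: 12.77
position: [0.4412, -0.2554, 0.0292]
ee_rot: [-0.001, 1.0, -0.031, -0.001]
contact_force: [-0.7, -0.4, -0.4]
width: 0.0101
gripper_force: 61.3
clock 12.8 pos [ 0.4412 -0.2554  0.0292] yaw -93.6 q [-0.66  0.38  1.92  0.    0.84  0.97] F [-0.7 -0.4 -0.4] w 0.0101 g 61.3
 rows 5 d [-0.055 -0.198 -0.794] a [-0.001  0.002 -0.001]
 rows 1 d [-0.006 -0.022 -0.089] a [-0.  0. -0.]
 rows 5 d [-0.488 -0.658 -0.034] a [ 0.    -0.    -0.129]
 rows 1 d [-0.057 -0.122 -0.006] a [ 0.    -0.    -0.021]
 rows 5 d [ 0.42  -0.701  0.071] a [ 0.    -0.     0.319]
 rows 5 d [ 0.032 -0.816  0.071] a [ 0.    -0.     0.319]
 rows 2 d [-0.093 -0.187  0.018] a [ 0.    -0.     0.082]
```

```bash
python3 -m jog '[{"dx":-0.055,"dy":-0.198,"dz":-0.794,"ax":0,"ay":0,"az":0,"grip":-1},{"dx":-0.055,"dy":-0.198,"dz":-0.794,"ax":0,"ay":0,"az":0,"grip":-1},{"dx":-0.055,"dy":-0.198,"dz":-0.794,"ax":0,"ay":0,"az":0,"grip":-1},{"dx":-0.055,"dy":-0.198,"dz":-0.794,"ax":0,"ay":0,"az":0,"grip":-1},{"dx":-0.055,"dy":-0.198,"dz":-0.794,"ax":0,"ay":0,"az":0,"grip":-1}]' 60
python3 - <<'E'
from h import *
plan((.30,0.0,.26,-50),(.481-.02*.813,.4435-.02*.582,.22,35.4))
snap('top','t10');snap('side','s10')
a=load('t10')['img'][:,:,::-1];b=load('s10')['img'][:,:,::-1]
r=lambda im,x,y,w,h,W,H:cv2.resize(im[y:y+h,x:x+w],(W,H),interpolation=cv2.INTER_CUBIC)
o=np.zeros((600,800,3),np.uint8)
o[:350,:400]=r(a,190,200,80,70,400,350); o[:350,400:]=r(b,265,105,80,70,400,350)
o[350:,:400]=r(b,255,345,100,62,400,250);o[350:,400:]=r(a,400,230,90,56,400,250)
o[350:,:400]=r(b,255,360,128,80,400,250)
cv2.imwrite('pics/z10.png',o)
E
```

```text
clock: 13.18
position: [0.4315, -0.2054, 0.2319]
ee_rot: [0.001, 1.0, -0.031, 0.001]
contact_force: [0.5, -1.1, -0.3]
width: 0.0103
gripper_force: 61.3
clock 13.2 pos [ 0.4315 -0.2054  0.2319] yaw -93.6 q [-0.59  0.13  1.7   0.    1.31  1.04] F [ 0.5 -1.1 -0.3] w 0.0103 g 61.3
 rows 5 d [-0.463 -0.632 -0.092] a [ 0.001 -0.001 -0.389]
 rows 2 d [-0.004 -0.192 -0.022] a [ 0.    -0.    -0.095]
 rows 5 d [ 0.662 -0.369  0.066] a [-0.     0.    -0.389]
 rows 5 d [0.754 0.078 0.066] a [-0.     0.    -0.389]
 rows 3 d [0.252 0.218 0.029] a [-0.     0.    -0.171]
```

View pics/z10.png

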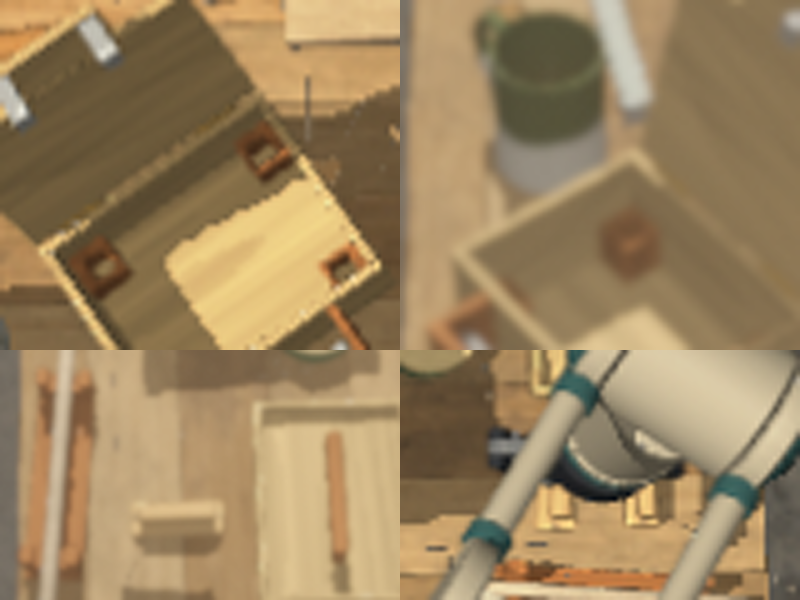

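Run:
```python
from h import *
from scipy.optimize import least_squares
t=load('t10');s=load('s10')
T=lambda x,y:np.array([190+x/5-.4,200+y/5-.4]);S=lambda x,y:np.array([265+(x-400)/5-.4,105+y/5-.4])
def world(p,P):
    c,q=np.cos(p[2]),np.sin(p[2]); return np.array([p[0]+c*P[0]/1e3-q*P[1]/1e3,p[1]+q*P[0]/1e3+c*P[1]/1e3,P[2]/1e3])
P3=[(50,-67,40),(50,67,40),(-50,-67,40)];m=[T(265,152),T(100,268),T(347,266)]
f=lambda p:np.concatenate([proj(t,world(p,P))-k for P,k in zip(P3,m)])
r=least_squares(f,[.481,.442,.614]);print(r.x.round(4),np.degrees(r.x[2]),r.fun.round(2))
f=lambda p:np.concatenate([proj(s,world([*p,.618],(50,67,40)))-S(630,240)]);print('side',least_squares(f,[.481,.442]).x.round(4))
g=(.4315,-.2054)
for z in(.22,.25):
  for dx in(-.036,.036): 
    u=proj(t,(g[0]+dx,g[1],z)); print('held top panel',(400+(u[0]-400)*400/90).round(),(350+(u[1]-230)*250/56).round())
    u=proj(s,(g[0]+dx,g[1],z)); print('held side panel',((u[0]-255)*3.125).round(),(350+(u[1]-360)*3.125).round())
```

```text
[0.4783 0.434  0.628 ] 35.98454936606847 [-0.53 -0.15  0.58 -0.19 -0.05  0.34]
side [0.4798 0.4296]
held top panel 554.0 526.0
held side panel 80.0 289.0
held top panel 550.0 421.0
held side panel 183.0 286.0
held top panel 563.0 521.0
held side panel 78.0 273.0
held top panel 559.0 413.0
held side panel 183.0 269.0
```

```bash
cat > ef.py <<'E'
from h import *
from scipy.ndimage import map_coordinates
from scipy.optimize import minimize
def world(p,P):
    c,q=np.cos(p[2]),np.sin(p[2]); P=np.atleast_2d(P)/1e3
    return np.stack([p[0]+c*P[:,0]-q*P[:,1],p[1]+q*P[:,0]+c*P[:,1],P[:,2]],1)
def score(d,p,edges,sg=1.0):
    if 'g' not in d:
        im=cv2.GaussianBlur(d['img'].astype(np.float32),(0,0),sg)
        d['g']=[(cv2.Sobel(im[:,:,c],cv2.CV_32F,1,0),cv2.Sobel(im[:,:,c],cv2.CV_32F,0,1)) for c in range(3)]
    tot=0
    for a,b in edges:
        pts=np.array(a)+np.linspace(.06,.94,40)[:,None]*(np.array(b)-np.array(a))
        uv=np.array([proj(d,w) for w in world(p,pts)]); t=uv[-1]-uv[0]; n=np.array([-t[1],t[0]])/np.linalg.norm(t)
        g=0
        for gx,gy in d['g']:
            v=n[0]*map_coordinates(gx,uv.T[::-1],order=1)+n[1]*map_coordinates(gy,uv.T[::-1],order=1); g+=abs(v.mean())
        tot+=g
    return tot/len(edges)
def fit(ds,p0,edges,span=(.008,.008,.03),n=2):
    best=None;p=np.array(p0,float)
    f=lambda q:-sum(score(d,q,edges) for d in ds)
    for k in range(n):
        sp=np.array(span)/3**k
        G=[p+sp*np.array([a,b,c]) for a in np.linspace(-1,1,7) for b in np.linspace(-1,1,7) for c in np.linspace(-1,1,5)]
        p=min(G,key=f)
    r=minimize(f,p,method='Nelder-Mead',options=dict(initial_simplex=p+np.vstack([np.zeros(3),np.diag([.001,.001,.004])]),xatol=1e-5))
    return r.x,-r.fun
def rect(hx,hy,z): c=[(hx,-hy,z),(hx,hy,z),(-hx,hy,z),(-hx,-hy,z)]; return [(c[i],c[(i+1)%4]) for i in range(4)]
E
python3 - <<'E'
from ef import *
t=load('t0');s=load('s0')
for z in(82,86,90):
    for n,ds in(('t',[t]),('s',[s]),('ts',[t,s])):
        x,v=fit(ds,(.481,.44,.618),rect(73,91,z)); print(z,n,x.round(4),round(v,1))
for n,ds in(('t',[t]),('s',[s])):
    x,v=fit(ds,(.577,-.311,-.04),rect(61,79,30)); print('tray',n,x.round(4),round(v,1))
    x,v=fit(ds,(.577,-.311,-.04),[((7,-48,52),(7,48,52)),((-7,-48,52),(-7,48,52)),((-7,48,52),(7,48,52)),((-7,-48,52),(7,-48,52))]); print('handle',n,x.round(4),round(v,1))
E
```

```text
82 t [0.4805 0.4393 0.6134] 444.4
82 s [0.4804 0.4457 0.6109] 271.5
82 ts [0.4807 0.4406 0.6177] 653.5
86 t [0.4798 0.4385 0.6117] 444.1
86 s [0.4803 0.4422 0.6081] 273.0
86 ts [0.4801 0.4394 0.6149] 695.8
90 t [0.4792 0.4378 0.6121] 443.0
90 s [0.4802 0.4386 0.6091] 273.9
90 ts [0.4795 0.4381 0.6128] 714.5
tray t [ 0.579  -0.3124 -0.0294] 267.8
handle t [ 0.5734 -0.3041 -0.0469] 335.0
tray s [ 0.5799 -0.3116 -0.0204] 199.1
handle s [ 0.5785 -0.3035 -0.0243] 230.0
```

```bash
python3 -m jog '[{"dx":-0.463,"dy":-0.632,"dz":-0.092,"ax":0,"ay":0,"az":-0.389,"grip":-1},{"dx":-0.463,"dy":-0.632,"dz":-0.092,"ax":0,"ay":0,"az":-0.389,"grip":-1},{"dx":-0.463,"dy":-0.632,"dz":-0.092,"ax":0,"ay":0,"az":-0.389,"grip":-1},{"dx":-0.463,"dy":-0.632,"dz":-0.092,"ax":0,"ay":0,"az":-0.389,"grip":-1},{"dx":-0.463,"dy":-0.632,"dz":-0.092,"ax":0,"ay":0,"az":-0.389,"grip":-1}]' 60
python3 -m jog '[{"dx":0,"dy":-0.192,"dz":0,"ax":0,"ay":0,"az":-0.095,"grip":-1},{"dx":0,"dy":-0.192,"dz":0,"ax":0,"ay":0,"az":-0.095,"grip":-1}]' 60
python3 -m jog '[{"dx":0.662,"dy":-0.369,"dz":0,"ax":0,"ay":0,"az":-0.389,"grip":-1},{"dx":0.662,"dy":-0.369,"dz":0,"ax":0,"ay":0,"az":-0.389,"grip":-1},{"dx":0.662,"dy":-0.369,"dz":0,"ax":0,"ay":0,"az":-0.389,"grip":-1},{"dx":0.662,"dy":-0.369,"dz":0,"ax":0,"ay":0,"az":-0.389,"grip":-1},{"dx":0.662,"dy":-0.369,"dz":0,"ax":0,"ay":0,"az":-0.389,"grip":-1}]' 60
python3 - <<'E'
from h import *
plan((.4633,.427,.21,35.1),(.4633,.427,.022,35.1))
E
```

```text
clock: 13.7
position: [0.3233, -0.0389, 0.2513]
ee_rot: [-0.001, 0.962, 0.274, -0.0]
contact_force: [0.7, 0.9, 0.7]
width: 0.0104
gripper_force: 61.3
clock: 13.87
position: [0.2963, 0.004, 0.2511]
ee_rot: [-0.002, 0.938, 0.345, -0.001]
contact_force: [-0.3, 0.1, -1.3]
width: 0.01
gripper_force: 61.3
clock: 14.28
position: [0.37, 0.1804, 0.2514]
ee_rot: [-0.0, 0.791, 0.612, 0.001]
contact_force: [0.6, -0.7, -0.0]
width: 0.0103
gripper_force: 61.3
clock 14.3 pos [0.37   0.1804 0.2514] yaw -14.6 q [0.28 0.01 1.78 0.   1.35 0.54] F [ 0.6 -0.7 -0. ] w 0.0103 g 61.3
 rows 5 d [0.739 0.08  0.118] a [ 0.001 -0.001 -0.389]
 rows 3 d [0.234 0.205 0.049] a [ 0.    -0.    -0.163]
 rows 5 d [-0.    -0.     0.752] a [ 0. -0.  0.]
```

```bash
python3 -m jog '[{"dx":0.739,"dy":0.08,"dz":0.118,"ax":0,"ay":0,"az":-0.389,"grip":-1},{"dx":0.739,"dy":0.08,"dz":0.118,"ax":0,"ay":0,"az":-0.389,"grip":-1},{"dx":0.739,"dy":0.08,"dz":0.118,"ax":0,"ay":0,"az":-0.389,"grip":-1},{"dx":0.739,"dy":0.08,"dz":0.118,"ax":0,"ay":0,"az":-0.389,"grip":-1},{"dx":0.739,"dy":0.08,"dz":0.118,"ax":0,"ay":0,"az":-0.389,"grip":-1}]' 60
python3 -m jog '[{"dx":0.234,"dy":0.205,"dz":0.05,"ax":0,"ay":0,"az":-0.163,"grip":-1},{"dx":0.234,"dy":0.205,"dz":0.05,"ax":0,"ay":0,"az":-0.163,"grip":-1},{"dx":0.234,"dy":0.205,"dz":0.05,"ax":0,"ay":0,"az":-0.163,"grip":-1},{"dx":0.234,"dy":0.205,"dz":0.05,"ax":0,"ay":0,"az":-0.163,"grip":-1}]' 60
python3 - <<'E'
from h import *
plan((.4633,.427,.025,35.1))
E
```

```text
clock: 14.7
position: [0.4372, 0.3539, 0.2203]
ee_rot: [-0.001, 0.571, 0.821, 0.0]
contact_force: [0.3, 0.3, -0.2]
width: 0.0101
gripper_force: 61.3
clock: 15.03
position: [0.4642, 0.4234, 0.2074]
ee_rot: [-0.001, 0.464, 0.886, -0.002]
contact_force: [0.2, -0.3, -1.1]
width: 0.0101
gripper_force: 61.3
clock 15.0 pos [0.4642 0.4234 0.2074] yaw 34.7 q [ 0.63  0.37  1.42 -0.    1.35  0.02] F [ 0.2 -0.3 -1.1] w 0.0101 g 61.3
 rows 5 d [0.014 0.008 0.73 ] a [-0.002  0.    -0.004]
```

```bash
python3 -m jog '[{"dx":0.014,"dy":0.008,"dz":0.16,"ax":0,"ay":0,"az":-0.004,"grip":-1},{"dx":0.014,"dy":0.008,"dz":0.32,"ax":0,"ay":0,"az":-0.004,"grip":-1},{"dx":0.014,"dy":0.008,"dz":0.46,"ax":0,"ay":0,"az":-0.004,"grip":-1},{"dx":0.014,"dy":0.008,"dz":0.57,"ax":0,"ay":0,"az":-0.004,"grip":-1},{"dx":0.014,"dy":0.008,"dz":0.65,"ax":0,"ay":0,"az":-0.004,"grip":-1}]' 60
python3 -m jog '[{"dx":0,"dy":0,"dz":0.06,"ax":0,"ay":0,"az":0,"grip":-1},{"dx":0,"dy":0,"dz":0.08,"ax":0,"ay":0,"az":0,"grip":-1},{"dx":0,"dy":0,"dz":0.08,"ax":0,"ay":0,"az":0,"grip":-1}]' 60
python3 - <<'E'
from h import *
plan((.4633,.427,.022,35.1))
E
```

```text
clock: 15.45
position: [0.4619, 0.4237, 0.0446]
ee_rot: [-0.001, 0.463, 0.887, -0.002]
contact_force: [0.3, 0.5, -0.1]
width: 0.0104
gripper_force: 61.3
clock: 15.7
position: [0.4628, 0.4247, 0.0262]
ee_rot: [-0.001, 0.462, 0.887, -0.002]
contact_force: [0.1, -0.7, -1.0]
width: 0.0102
gripper_force: 61.3
clock 15.7 pos [0.4628 0.4247 0.0262] yaw 34.9 q [ 0.63  0.52  1.66 -0.    0.96  0.02] F [ 0.1 -0.7 -1. ] w 0.0102 g 61.3
 rows 1 d [0.007 0.007 0.017] a [-0.002  0.    -0.002]
```

Next: lower the last 4 mm, release, retreat, and look at pull B numerically.

```bash
python3 -m jog '[{"dx":0,"dy":0,"dz":0.016,"ax":0,"ay":0,"az":0,"grip":-1},{"dx":0,"dy":0,"dz":0.016,"ax":0,"ay":0,"az":0,"grip":-1},{"dx":0,"dy":0,"dz":0.016,"ax":0,"ay":0,"az":0,"grip":-0.6},{"dx":0,"dy":0,"dz":0.016,"ax":0,"ay":0,"az":0,"grip":-0.3},{"dx":0,"dy":0,"dz":0.016,"ax":0,"ay":0,"az":0,"grip":-0.3}]' 60
python3 -m jog '[{"dx":0,"dy":0,"dz":0,"ax":0,"ay":0,"az":0,"grip":-0.3},{"dx":0,"dy":0,"dz":-0.16,"ax":0,"ay":0,"az":0,"grip":-0.3},{"dx":0,"dy":0,"dz":-0.32,"ax":0,"ay":0,"az":0,"grip":-0.3},{"dx":0,"dy":0,"dz":-0.48,"ax":0,"ay":0,"az":0,"grip":-0.3},{"dx":0,"dy":0,"dz":-0.64,"ax":0,"ay":0,"az":0,"grip":-0.3}]' 60
python3 - <<'E'
from ef import *
s=manip.get_state();print(s['width'])
snap('side','s11');snap('top','t11')
S=load('s11');T=load('t11')
a=load('s0')['img'].astype(int);b=S['img'].astype(int)
print('B diff',np.abs(a-b)[405:420,295:330].sum(2).mean().round(1))
E2=rect(6,30,30)
for n,d in(('t',T),('s',S)):
    x,v=fit([d],(.4555,-.3137,np.pi/2-.066),E2+rect(13,36,10)[:1],span=(.008,.008,.06));print(n,x.round(4),np.degrees(x[2]).round(1),round(v,1))
x,v=fit([T,S],(.4555,-.3137,np.pi/2-.066),E2,span=(.008,.008,.06));print('ts',x.round(4),np.degrees(x[2]).round(1),round(v,1))
plan((.30,0.0,.25,-50),(.4555,-.3137,.14,-93.7))
E
```

```text
clock: 16.12
position: [0.466, 0.4281, 0.0251]
ee_rot: [0.001, 0.462, 0.887, 0.003]
contact_force: [3.9, 2.1, 2.9]
width: 0.0301
gripper_force: 0.0
clock: 16.53
position: [0.4624, 0.4257, 0.1846]
ee_rot: [-0.001, 0.462, 0.887, -0.001]
contact_force: [1.5, 1.5, -0.1]
width: 0.03
gripper_force: 0.0
0.030005921948965817
B diff 11.3
t [ 0.4569 -0.3142  1.5572] 89.2 310.1
s [ 0.4623 -0.3123  1.5333] 87.8 184.1
ts [ 0.4577 -0.3128  1.5829] 90.7 471.0
clock 16.6 pos [0.4665 0.4288 0.1912] yaw 35.0 q [0.63 0.38 1.45 0.   1.3  0.02] F [0.3 0.5 1.1] w 0.0299 g 0.0
 rows 5 d [-0.421 -0.628 -0.105] a [ 0.003 -0.003  0.389]
 rows 5 d [-0.705 -0.274 -0.101] a [ 0.003 -0.003  0.389]
 rows 3 d [-0.316  0.077 -0.042] a [ 0.001 -0.001  0.167]
 rows 5 d [-0.184  0.76   0.246] a [0.    0.    0.271]
 rows 4 d [0.116 0.607 0.194] a [0.    0.    0.214]
```

```bash
python3 -m jog '[{"dx":-0.421,"dy":-0.628,"dz":-0.15,"ax":0,"ay":0,"az":0.389,"grip":-0.2},{"dx":-0.421,"dy":-0.628,"dz":-0.15,"ax":0,"ay":0,"az":0.389,"grip":-0.2},{"dx":-0.421,"dy":-0.628,"dz":-0.15,"ax":0,"ay":0,"az":0.389,"grip":-0.2},{"dx":-0.421,"dy":-0.628,"dz":-0.15,"ax":0,"ay":0,"az":0.389,"grip":-0.2},{"dx":-0.421,"dy":-0.628,"dz":-0.15,"ax":0,"ay":0,"az":0.389,"grip":-0.2}]' 60
python3 -m jog '[{"dx":-0.705,"dy":-0.274,"dz":-0.1,"ax":0,"ay":0,"az":0.389,"grip":-0.2},{"dx":-0.705,"dy":-0.274,"dz":-0.1,"ax":0,"ay":0,"az":0.389,"grip":-0.2},{"dx":-0.705,"dy":-0.274,"dz":-0.1,"ax":0,"ay":0,"az":0.389,"grip":-0.2},{"dx":-0.705,"dy":-0.274,"dz":-0.1,"ax":0,"ay":0,"az":0.389,"grip":-0.2},{"dx":-0.705,"dy":-0.274,"dz":-0.1,"ax":0,"ay":0,"az":0.389,"grip":-0.2}]' 60
python3 - <<'E'
from h import *
plan((.36,-.12,.25,-72),(.457,-.3135,.11,-92.5))
E
```

```text
clock: 17.05
position: [0.3922, 0.2468, 0.2203]
ee_rot: [-0.0, 0.709, 0.705, -0.002]
contact_force: [-0.9, -0.2, -0.6]
width: 0.0343
gripper_force: 0.0
clock: 17.47
position: [0.3236, 0.0715, 0.2453]
ee_rot: [0.0, 0.889, 0.459, -0.002]
contact_force: [0.1, 0.3, 0.1]
width: 0.0335
gripper_force: 0.0
clock 17.5 pos [0.3236 0.0715 0.2453] yaw -35.4 q [ 0.01 -0.11  1.91 -0.    1.35  0.63] F [0.1 0.3 0.1] w 0.0335 g 0.0
 rows 5 d [-0.516  0.537 -0.017] a [-0.     0.002  0.389]
 rows 1 d [-0.005  0.034 -0.001] a [-0.     0.     0.018]
 rows 5 d [0.103 0.681 0.445] a [-0.     0.     0.181]
 rows 2 d [0.075 0.161 0.115] a [-0.     0.     0.047]
```

```bash
python3 -m jog '[{"dx":-0.516,"dy":0.537,"dz":0,"ax":0,"ay":0,"az":0.389,"grip":-0.2},{"dx":-0.516,"dy":0.537,"dz":0,"ax":0,"ay":0,"az":0.389,"grip":-0.2},{"dx":-0.516,"dy":0.537,"dz":0,"ax":0,"ay":0,"az":0.389,"grip":-0.2},{"dx":-0.516,"dy":0.537,"dz":0,"ax":0,"ay":0,"az":0.389,"grip":-0.2},{"dx":-0.516,"dy":0.537,"dz":0,"ax":0,"ay":0,"az":0.389,"grip":-0.2}]' 60
python3 - <<'E'
from h import *
plan((.457,-.3135,.11,-92.5))
E
```

```text
clock: 17.88
position: [0.3628, -0.1126, 0.2452]
ee_rot: [0.001, 0.986, 0.169, -0.001]
contact_force: [-0.3, 0.3, -0.5]
width: 0.0344
gripper_force: 0.0
clock 17.9 pos [ 0.3628 -0.1126  0.2452] yaw -70.5 q [-0.48 -0.03  1.84 -0.    1.34  0.75] F [-0.3  0.3 -0.5] w 0.0344 g 0.0
 rows 5 d [0.07  0.696 0.427] a [0.001 0.001 0.192]
 rows 2 d [0.073 0.172 0.114] a [0.    0.    0.051]
```

```bash
python3 -m jog '[{"dx":0.07,"dy":0.696,"dz":0.427,"ax":0,"ay":0,"az":0.192,"grip":-0.2},{"dx":0.07,"dy":0.696,"dz":0.427,"ax":0,"ay":0,"az":0.192,"grip":-0.2},{"dx":0.07,"dy":0.696,"dz":0.427,"ax":0,"ay":0,"az":0.192,"grip":-0.2},{"dx":0.07,"dy":0.696,"dz":0.427,"ax":0,"ay":0,"az":0.192,"grip":-0.2},{"dx":0.07,"dy":0.696,"dz":0.427,"ax":0,"ay":0,"az":0.192,"grip":-0.2}]' 60
python3 -m jog '[{"dx":0.073,"dy":0.172,"dz":0.1,"ax":0,"ay":0,"az":0.051,"grip":-0.2},{"dx":0.073,"dy":0.172,"dz":0.1,"ax":0,"ay":0,"az":0.051,"grip":-0.2},{"dx":0.073,"dy":0.172,"dz":0.1,"ax":0,"ay":0,"az":0.051,"grip":-0.2}]' 60
python3 - <<'E'
from h import *
plan((.457,-.3135,.0145,-92.5))
E
```

```text
clock: 18.3
position: [0.4383, -0.2672, 0.1368]
ee_rot: [-0.001, 1.0, 0.023, -0.001]
contact_force: [0.3, 0.2, 0.8]
width: 0.0341
gripper_force: 0.0
clock: 18.55
position: [0.4586, -0.3095, 0.1109]
ee_rot: [-0.002, 1.0, -0.017, -0.002]
contact_force: [-0.1, 0.5, -0.7]
width: 0.0345
gripper_force: 0.0
clock 18.6 pos [ 0.4586 -0.3095  0.1109] yaw -92.0 q [-0.72  0.34  1.73 -0.    1.08  0.89] F [-0.1  0.5 -0.7] w 0.0345 g 0.0
 rows 3 d [-0.004  0.018  0.386] a [-0.002  0.003  0.006]
```

```bash
python3 -m jog '[{"dx":-0.004,"dy":0.014,"dz":0.15,"ax":0,"ay":0,"az":0.006,"grip":-0.2},{"dx":-0.004,"dy":0.014,"dz":0.29,"ax":0,"ay":0,"az":0.006,"grip":-0.2},{"dx":-0.004,"dy":0.014,"dz":0.36,"ax":0,"ay":0,"az":0.006,"grip":-0.2},{"dx":-0.004,"dy":0.014,"dz":0.386,"ax":0,"ay":0,"az":0.006,"grip":-0.2},{"dx":-0.004,"dy":0.014,"dz":0.386,"ax":0,"ay":0,"az":0.006,"grip":-0.6}]' 60
python3 -m jog '[{"dx":0,"dy":0,"dz":0,"ax":0,"ay":0,"az":0,"grip":-1},{"dx":0,"dy":0,"dz":0,"ax":0,"ay":0,"az":0,"grip":-1},{"dx":0,"dy":0,"dz":0,"ax":0,"ay":0,"az":0,"grip":-1},{"dx":0,"dy":0,"dz":0,"ax":0,"ay":0,"az":0,"grip":-1},{"dx":0,"dy":0,"dz":-0.1,"ax":0,"ay":0,"az":0,"grip":-1}]' 60
python3 - <<'E'
from h import *
plan((.43,-.22,.25,-92.5),(.30,0.0,.26,-50),(.481+.016,.4385+.0115,.21,35.1))
E
```

```text
clock: 18.97
position: [0.4566, -0.3095, 0.0167]
ee_rot: [-0.002, 1.0, -0.021, -0.002]
contact_force: [-0.1, 0.3, 0.8]
width: 0.0237
gripper_force: 0.0
clock: 19.38
position: [0.4558, -0.3097, 0.04]
ee_rot: [-0.003, 1.0, -0.021, -0.003]
contact_force: [-0.2, 0.5, -1.0]
width: 0.0101
gripper_force: 60.7
clock 19.4 pos [ 0.4558 -0.3097  0.04  ] yaw -92.4 q [-0.72  0.42  1.82  0.    0.91  0.89] F [-0.2  0.5 -1. ] w 0.0101 g 60.7
 rows 5 d [-0.11  -0.32  -0.747] a [-0.003  0.003  0.001]
 rows 1 d [-0.013 -0.038 -0.091] a [-0.  0.  0.]
 rows 5 d [-0.447 -0.687 -0.032] a [ 0.     0.    -0.379]
 rows 2 d [ 0.004 -0.203 -0.008] a [ 0.     0.    -0.094]
 rows 5 d [ 0.724 -0.359  0.082] a [ 0.     0.    -0.389]
 rows 5 d [0.799 0.121 0.082] a [ 0.     0.    -0.389]
 rows 3 d [0.252 0.241 0.035] a [ 0.     0.    -0.168]
```

```bash
python3 -m jog '[{"dx":-0.11,"dy":-0.32,"dz":-0.8,"ax":0,"ay":0,"az":0,"grip":-1},{"dx":-0.11,"dy":-0.32,"dz":-0.8,"ax":0,"ay":0,"az":0,"grip":-1},{"dx":-0.11,"dy":-0.32,"dz":-0.8,"ax":0,"ay":0,"az":0,"grip":-1},{"dx":-0.11,"dy":-0.32,"dz":-0.8,"ax":0,"ay":0,"az":0,"grip":-1},{"dx":-0.11,"dy":-0.32,"dz":-0.8,"ax":0,"ay":0,"az":0,"grip":-1}]' 60
python3 -m jog '[{"dx":-0.447,"dy":-0.687,"dz":-0.06,"ax":0,"ay":0,"az":-0.379,"grip":-1},{"dx":-0.447,"dy":-0.687,"dz":-0.06,"ax":0,"ay":0,"az":-0.379,"grip":-1},{"dx":-0.447,"dy":-0.687,"dz":-0.06,"ax":0,"ay":0,"az":-0.379,"grip":-1},{"dx":-0.447,"dy":-0.687,"dz":-0.06,"ax":0,"ay":0,"az":-0.379,"grip":-1},{"dx":-0.447,"dy":-0.687,"dz":-0.06,"ax":0,"ay":0,"az":-0.379,"grip":-1}]' 60
python3 - <<'E'
from h import *
plan((.31,0.0,.26,-45),(.481+.016,.4385+.0115,.21,35.1))
E
```

```text
clock: 19.8
position: [0.4344, -0.233, 0.237]
ee_rot: [0.0, 1.0, -0.021, 0.001]
contact_force: [0.6, -0.8, -0.5]
width: 0.0104
gripper_force: 60.7
clock: 20.22
position: [0.3289, -0.0559, 0.25]
ee_rot: [0.0, 0.961, 0.275, 0.001]
contact_force: [1.2, 0.7, -0.7]
width: 0.0099
gripper_force: 60.8
clock 20.2 pos [ 0.3289 -0.0559  0.25  ] yaw -58.0 q [-0.38 -0.12  1.9   0.    1.36  0.63] F [ 1.2  0.7 -0.7] w 0.0099 g 60.8
 rows 2 d [ 0.054 -0.23  -0.04 ] a [ 0.    -0.001 -0.145]
 rows 5 d [ 0.754 -0.311  0.084] a [-0.     0.    -0.372]
 rows 5 d [0.8   0.157 0.084] a [-0.     0.    -0.372]
 rows 2 d [0.226 0.223 0.033] a [-0.     0.    -0.145]
```

```bash
python3 -m jog '[{"dx":0.054,"dy":-0.23,"dz":-0.04,"ax":0,"ay":0,"az":-0.145,"grip":-1},{"dx":0.054,"dy":-0.23,"dz":-0.04,"ax":0,"ay":0,"az":-0.145,"grip":-1}]' 60
python3 -m jog '[{"dx":0.754,"dy":-0.311,"dz":0,"ax":0,"ay":0,"az":-0.372,"grip":-1},{"dx":0.754,"dy":-0.311,"dz":0,"ax":0,"ay":0,"az":-0.372,"grip":-1},{"dx":0.754,"dy":-0.311,"dz":0,"ax":0,"ay":0,"az":-0.372,"grip":-1},{"dx":0.754,"dy":-0.311,"dz":0,"ax":0,"ay":0,"az":-0.372,"grip":-1},{"dx":0.754,"dy":-0.311,"dz":0,"ax":0,"ay":0,"az":-0.372,"grip":-1}]' 60
python3 -m jog '[{"dx":0.8,"dy":0.157,"dz":0.084,"ax":0,"ay":0,"az":-0.372,"grip":-1},{"dx":0.8,"dy":0.157,"dz":0.084,"ax":0,"ay":0,"az":-0.372,"grip":-1},{"dx":0.8,"dy":0.157,"dz":0.084,"ax":0,"ay":0,"az":-0.372,"grip":-1},{"dx":0.8,"dy":0.157,"dz":0.084,"ax":0,"ay":0,"az":-0.372,"grip":-1},{"dx":0.8,"dy":0.157,"dz":0.084,"ax":0,"ay":0,"az":-0.372,"grip":-1}]' 60
python3 - <<'E'
from h import *
plan((.4797+.0164,.4385+.0115,.20,35.1))
E
```

```text
clock: 20.38
position: [0.3089, 0.0017, 0.2604]
ee_rot: [-0.001, 0.923, 0.384, 0.001]
contact_force: [0.4, -0.3, 0.4]
width: 0.0102
gripper_force: 60.8
clock: 20.8
position: [0.3914, 0.1889, 0.2603]
ee_rot: [0.0, 0.774, 0.633, 0.001]
contact_force: [0.9, -1.2, -0.3]
width: 0.01
gripper_force: 60.8
clock: 21.22
position: [0.4707, 0.3765, 0.2388]
ee_rot: [0.0, 0.559, 0.829, 0.001]
contact_force: [-0.2, -0.1, -1.4]
width: 0.01
gripper_force: 60.8
clock 21.2 pos [0.4707 0.3765 0.2388] yaw 22.1 q [0.56 0.31 1.43 0.   1.39 0.17] F [-0.2 -0.1 -1.4] w 0.01 g 60.8
 rows 3 d [0.234 0.204 0.155] a [ 0.001 -0.    -0.145]
```

```bash
python3 -m jog '[{"dx":0.234,"dy":0.204,"dz":0.155,"ax":0,"ay":0,"az":-0.145,"grip":-1},{"dx":0.234,"dy":0.204,"dz":0.155,"ax":0,"ay":0,"az":-0.145,"grip":-1},{"dx":0.234,"dy":0.204,"dz":0.155,"ax":0,"ay":0,"az":-0.145,"grip":-1},{"dx":0.234,"dy":0.204,"dz":0.155,"ax":0,"ay":0,"az":-0.145,"grip":-1}]' 60
python3 - <<'E'
from h import *
plan((.4797+.0164,.4385+.0115,.045,35.1))
E
```

```text
clock: 21.55
position: [0.4955, 0.4486, 0.1972]
ee_rot: [-0.001, 0.463, 0.886, -0.002]
contact_force: [0.9, 0.1, -1.1]
width: 0.01
gripper_force: 60.8
clock 21.6 pos [0.4955 0.4486 0.1972] yaw 34.8 q [0.63 0.44 1.34 0.   1.37 0.02] F [ 0.9  0.1 -1.1] w 0.01 g 60.8
 rows 4 d [0.003 0.008 0.609] a [-0.002 -0.    -0.003]
```

```bash
python3 -m jog '[{"dx":0.003,"dy":0.008,"dz":0.16,"ax":0,"ay":0,"az":-0.003,"grip":-1},{"dx":0.003,"dy":0.008,"dz":0.32,"ax":0,"ay":0,"az":-0.003,"grip":-1},{"dx":0.003,"dy":0.008,"dz":0.46,"ax":0,"ay":0,"az":-0.003,"grip":-1},{"dx":0.003,"dy":0.008,"dz":0.56,"ax":0,"ay":0,"az":-0.003,"grip":-1},{"dx":0.003,"dy":0.008,"dz":0.61,"ax":0,"ay":0,"az":-0.003,"grip":-1}]' 60
python3 -m jog '[{"dx":0,"dy":0,"dz":0.04,"ax":0,"ay":0,"az":0,"grip":-1},{"dx":0,"dy":0,"dz":0.07,"ax":0,"ay":0,"az":0,"grip":-1},{"dx":0,"dy":0,"dz":0.082,"ax":0,"ay":0,"az":0,"grip":-1},{"dx":0,"dy":0,"dz":0.082,"ax":0,"ay":0,"az":0,"grip":-1}]' 60
python3 - <<'E'
from h import *
plan((.4797+.0164,.4385+.0115,.0235,35.1))
E
```

```text
clock: 21.97
position: [0.4953, 0.4461, 0.0449]
ee_rot: [-0.001, 0.462, 0.887, -0.003]
contact_force: [-0.3, -0.7, 0.2]
width: 0.0101
gripper_force: 60.8
clock: 22.3
position: [0.4954, 0.4469, 0.0272]
ee_rot: [-0.001, 0.462, 0.887, -0.002]
contact_force: [-4.6, -3.4, -0.5]
width: 0.0102
gripper_force: 60.9
clock 22.3 pos [0.4954 0.4469 0.0272] yaw 35.0 q [ 0.63  0.57  1.56 -0.    1.02  0.02] F [-4.6 -3.4 -0.5] w 0.0102 g 60.9
 rows 1 d [0.008 0.009 0.015] a [-0.003  0.    -0.002]
```

```bash
python3 -m jog '[{"dx":0.006,"dy":-0.016,"dz":0.006,"ax":0,"ay":0,"az":0,"grip":-1},{"dx":0.006,"dy":-0.016,"dz":0.012,"ax":0,"ay":0,"az":0,"grip":-1},{"dx":0.006,"dy":-0.016,"dz":0.012,"ax":0,"ay":0,"az":0,"grip":-1}]' 60
python3 -m jog '[{"dx":0,"dy":0,"dz":0,"ax":0,"ay":0,"az":0,"grip":-0.7},{"dx":0,"dy":0,"dz":0,"ax":0,"ay":0,"az":0,"grip":-0.4},{"dx":0,"dy":0,"dz":0,"ax":0,"ay":0,"az":0,"grip":-0.4},{"dx":0,"dy":0,"dz":0,"ax":0,"ay":0,"az":0,"grip":-0.4}]' 60
python3 -c "
from h import *
plan()"
```

```text
clock: 22.55
position: [0.4938, 0.4482, 0.0248]
ee_rot: [0.001, 0.462, 0.887, 0.001]
contact_force: [0.5, 0.3, -0.2]
width: 0.0101
gripper_force: 60.7
clock: 22.88
position: [0.4924, 0.4473, 0.0239]
ee_rot: [-0.0, 0.462, 0.887, -0.001]
contact_force: [-4.8, -3.2, 3.3]
width: 0.025
gripper_force: 0.0
clock 22.9 pos [0.4924 0.4473 0.0239] yaw 35.0 q [ 0.63  0.57  1.57 -0.    1.    0.02] F [-4.8 -3.2  3.3] w 0.025 g 0.0
```

```bash
python3 -m jog '[{"dx":0,"dy":0,"dz":-0.1,"ax":0,"ay":0,"az":0,"grip":-0.4},{"dx":0,"dy":0,"dz":-0.26,"ax":0,"ay":0,"az":0,"grip":-0.4},{"dx":0,"dy":0,"dz":-0.42,"ax":0,"ay":0,"az":0,"grip":-0.4},{"dx":0,"dy":0,"dz":-0.58,"ax":0,"ay":0,"az":0,"grip":-0.4},{"dx":0,"dy":0,"dz":-0.74,"ax":0,"ay":0,"az":0,"grip":-0.4}]' 60
python3 - <<'E'
from h import *
plan((.33,0.0,.27,0),(.45,-.2,.22,-1.5))
E
```

```text
clock: 23.3
position: [0.494, 0.4485, 0.2109]
ee_rot: [0.001, 0.462, 0.887, 0.001]
contact_force: [0.7, 0.7, -0.3]
width: 0.025
gripper_force: 0.0
clock 23.3 pos [0.494  0.4485 0.2109] yaw 35.0 q [0.63 0.42 1.33 0.   1.39 0.02] F [ 0.7  0.7 -0.3] w 0.025 g 0.0
 rows 5 d [-0.466 -0.667 -0.103] a [ 0.001 -0.     0.166]
 rows 5 d [-0.622 -0.525 -0.102] a [ 0.001 -0.     0.166]
 rows 2 d [-0.256 -0.121 -0.035] a [ 0.    -0.     0.058]
 rows 5 d [-0.688  0.413  0.172] a [-0.     0.     0.014]
 rows 1 d [-0.111  0.07   0.028] a [-0.     0.     0.002]
```

```bash
python3 -m jog '[{"dx":-0.466,"dy":-0.667,"dz":-0.14,"ax":0,"ay":0,"az":0.166,"grip":0},{"dx":-0.466,"dy":-0.667,"dz":-0.14,"ax":0,"ay":0,"az":0.166,"grip":0},{"dx":-0.466,"dy":-0.667,"dz":-0.14,"ax":0,"ay":0,"az":0.166,"grip":0},{"dx":-0.466,"dy":-0.667,"dz":-0.14,"ax":0,"ay":0,"az":0.166,"grip":0},{"dx":-0.466,"dy":-0.667,"dz":-0.14,"ax":0,"ay":0,"az":0.166,"grip":0}]' 60
python3 -m jog '[{"dx":-0.622,"dy":-0.525,"dz":-0.1,"ax":0,"ay":0,"az":0.166,"grip":0},{"dx":-0.622,"dy":-0.525,"dz":-0.1,"ax":0,"ay":0,"az":0.166,"grip":0},{"dx":-0.622,"dy":-0.525,"dz":-0.1,"ax":0,"ay":0,"az":0.166,"grip":0},{"dx":-0.622,"dy":-0.525,"dz":-0.1,"ax":0,"ay":0,"az":0.166,"grip":0},{"dx":-0.622,"dy":-0.525,"dz":-0.1,"ax":0,"ay":0,"az":0.166,"grip":0}]' 60
python3 - <<'E'
from ef import *
snap('top','t12');snap('side','s12')
T=load('t12');S=load('s12')
E1=[((7,-48,52),(7,48,52)),((-7,-48,52),(-7,48,52)),((-7,48,52),(7,48,52)),((-7,-48,52),(7,-48,52))]
for n,ds in(('t',[T]),('s',[S]),('ts',[T,S])):
    x,v=fit(ds,(.579,-.312,-.03),E1+rect(61,79,30));print('tray+h',n,x.round(4),round(v,1))
im=[]
r=lambda d,x,y,w,h,W,H:cv2.resize(d['img'][y:y+h,x:x+w,::-1],(W,H),interpolation=cv2.INTER_CUBIC)
o=np.zeros((600,800,3),np.uint8)
o[:350,:400]=r(T,190,205,80,70,400,350);o[:350,400:]=r(S,265,125,80,70,400,350)
o[350:,:400]=r(S,255,365,112,70,400,250);o[350:,400:]=r(T,400,240,90,56,400,250)
cv2.imwrite('pics/z12.png',o)
plan((.33,0.0,.27,0),(.45,-.2,.22,-1.5))
E
```

```text
clock: 23.72
position: [0.4235, 0.2556, 0.2444]
ee_rot: [0.001, 0.573, 0.82, 0.001]
contact_force: [0.6, 0.3, 0.9]
width: 0.0427
gripper_force: 0.0
clock: 24.13
position: [0.3535, 0.0641, 0.2695]
ee_rot: [0.002, 0.674, 0.738, 0.001]
contact_force: [1.8, -0.7, -0.1]
width: 0.0423
gripper_force: 0.0
tray+h t [ 0.5751 -0.3074 -0.0093] 262.7
tray+h s [ 0.579  -0.3111 -0.0228] 187.5
tray+h ts [ 0.5782 -0.3067 -0.0113] 417.9
clock 24.2 pos [0.3532 0.0614 0.27  ] yaw 4.7 q [-0.02 -0.09  1.83 -0.    1.4  -0.1 ] F [ 0.7  1.2 -0.2] w 0.0425 g 0.0
 rows 2 d [-0.237 -0.113  0.   ] a [0.003 0.002 0.052]
 rows 5 d [-0.688  0.413  0.172] a [0.    0.    0.014]
 rows 1 d [-0.111  0.07   0.028] a [0.    0.    0.002]
```

View pics/z12.png

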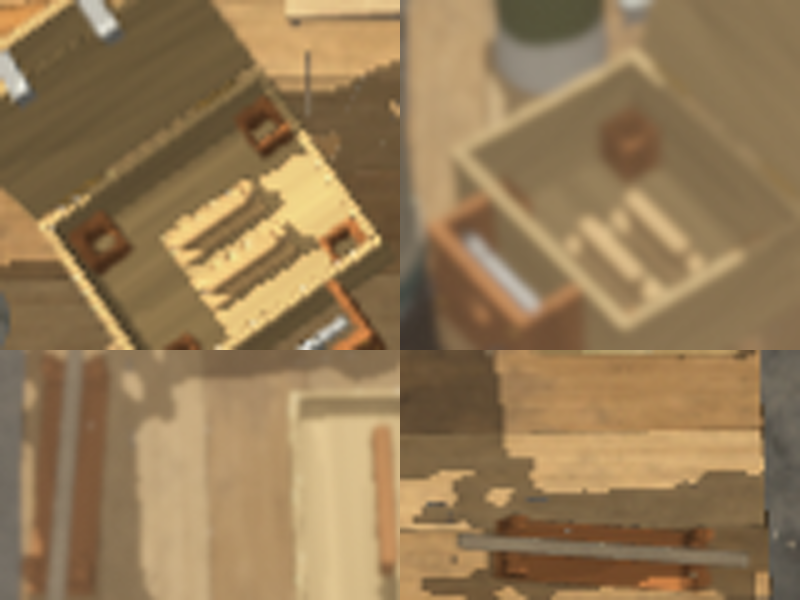

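Run:
```python
from ef import *
D={n:load(n) for n in('t0','s0','t11','s11','t12','s12','s10')}
def sq(cx,cy,h,z): return [(tuple(np.add(a,(cx,cy,0))),tuple(np.add(b,(cx,cy,0)))) for a,b in rect(h,h,z)]
soc=sum([sq(a*50,b*67,8.5,40) for a in(1,-1) for b in(1,-1)],[])
soc3=sum([sq(a*50,b*67,8.5,40) for a,b in((1,1),(1,-1),(-1,-1))],[])
rim=rect(66,84,82)+rect(73,91,82)
fr=[e for e in rim if not(e[0][0]>0 and e[1][0]>0)]
for n in('t11','t12','s11','s12'):
    x,v=fit([D[n]],(.4797,.4385,.612),fr,span=(.007,.007,.02));print('rim',n,x.round(4),round(v))
    if n[0]=='t':x,v=fit([D[n]],(.4797,.4385,.612),soc3,span=(.007,.007,.02));print('soc',n,x.round(4),round(v))
rib=lambda:rect(6,30,36)
for nm,p in(('p1',(.4655,.4277)),('p2',(.4925,.4475))):
    for n in('t12','s12'):
        x,v=fit([D[n]],(*p,.612),rib(),span=(.006,.006,.05));print(nm,n,x.round(4),round(v))
for n in('t0','s0','s10','s11','s12','t11','t12'):
    x,v=fit([D[n]],(.5785,-.310,-.02),rect(61,79,30),span=(.007,.007,.02));print('tray',n,x.round(4),round(v))
```

```text
rim t11 [0.472  0.4329 0.6007] 348
soc t11 [0.4837 0.4388 0.5895] 236
rim t12 [0.4774 0.43   0.5995] 400
soc t12 [0.4868 0.4381 0.5539] 236
rim s11 [0.4823 0.4331 0.6151] 197
rim s12 [0.4828 0.4326 0.6103] 228
p1 t12 [0.4662 0.4296 0.5267] 417
p1 s12 [0.4659 0.4264 0.5201] 259
p2 t12 [0.4952 0.4495 0.5773] 438
p2 s12 [0.4952 0.4488 0.5112] 288
tray t0 [ 0.579  -0.3124 -0.0291] 268
tray s0 [ 0.5799 -0.3116 -0.0207] 199
tray s10 [ 0.5799 -0.3116 -0.0204] 200
tray s11 [ 0.5799 -0.3116 -0.0207] 201
tray s12 [ 0.5799 -0.3116 -0.0204] 200
tray t11 [ 0.579  -0.3124 -0.0282] 268
tray t12 [ 0.579  -0.3124 -0.0282] 273
```

Run:
```python
from ef import *
D={n:load(n) for n in('t0','s0','t11','s11','t12','s12')}
def sq(cx,cy,h,z): return [(tuple(np.add(a,(cx,cy,0))),tuple(np.add(b,(cx,cy,0)))) for a,b in rect(h,h,z)]
def fit2(ds,p0,yaw,edges,span=.01):
    g=np.linspace(-span,span,21);f=lambda p:sum(score(d,(*p,yaw),edges) for d in ds)
    L=sorted([(f((p0[0]+a,p0[1]+b)),p0[0]+a,p0[1]+b) for a in g for b in g],reverse=True)
    return np.round(L[0],4)
for z in(80,84,88,92,96): print('lid',z,fit2([D['t0'],D['s0']],(.480,.440),.612,rect(73,91,z)))
def nb(h,k,z): return [e for e in rect(h,k,z) if not(e[0][0]>0 and e[1][0]>0)]
for z in(70,74,78,82,86):
    e=nb(66,84,z)+nb(73,91,z)
    print('rim',z,fit2([D['t12'],D['s12']],(.480,.438),.612,e),fit2([D['t12']],(.480,.438),.612,e),fit2([D['s12']],(.480,.438),.612,e))
for n in('t11','t12'):
    print('soc',fit2([D[n]],(.480,.438),.612,sum([sq(a*50,b*67,8.5,40) for a,b in((1,1),(1,-1),(-1,-1))],[])))
    print('blk',fit2([D[n]],(.480,.438),.612,[((37.5,54.5,40),(37.5,84,40)),((37.5,54.5,40),(66,54.5,40)),((37.5,-54.5,40),(37.5,-84,40)),((37.5,-54.5,40),(66,-54.5,40))]))
```

```text
lid 80 [6.263316e+02 4.810000e-01 4.410000e-01]
lid 84 [6.754756e+02 4.800000e-01 4.400000e-01]
lid 88 [7.070975e+02 4.800000e-01 4.390000e-01]
lid 92 [7.116396e+02 4.790000e-01 4.370000e-01]
lid 96 [6.886164e+02 4.790000e-01 4.360000e-01]
rim 70 [6.207782e+02 4.760000e-01 4.370000e-01] [400.2467   0.479    0.432 ] [235.0202   0.477    0.439 ]
rim 74 [6.223001e+02 4.750000e-01 4.360000e-01] [400.2108   0.478    0.431 ] [235.0991   0.477    0.435 ]
rim 78 [6.297803e+02 4.770000e-01 4.310000e-01] [398.0167   0.478    0.431 ] [235.1797   0.477    0.432 ]
rim 82 [6.289753e+02 4.770000e-01 4.290000e-01] [397.709   0.477   0.43 ] [234.4298   0.477    0.428 ]
rim 86 [6.058657e+02 4.770000e-01 4.280000e-01] [396.2882   0.477    0.429 ] [227.581   0.483   0.429]
soc [227.9188   0.483    0.438 ]
blk [243.2712   0.47     0.431 ]
soc [217.9515   0.483    0.44  ]
blk [272.5575   0.472    0.429 ]
```

```bash
python3 -m jog '[{"dx":-0.237,"dy":-0.113,"dz":0,"ax":0,"ay":0,"az":0.052,"grip":0},{"dx":-0.237,"dy":-0.113,"dz":0,"ax":0,"ay":0,"az":0.052,"grip":0}]' 100
python3 -m jog '[{"dx":-0.688,"dy":0.413,"dz":0.1,"ax":0,"ay":0,"az":0.014,"grip":0},{"dx":-0.688,"dy":0.413,"dz":0.1,"ax":0,"ay":0,"az":0.014,"grip":0},{"dx":-0.688,"dy":0.413,"dz":0.1,"ax":0,"ay":0,"az":0.014,"grip":0},{"dx":-0.688,"dy":0.413,"dz":0.1,"ax":0,"ay":0,"az":0.014,"grip":0},{"dx":-0.688,"dy":0.413,"dz":0.1,"ax":0,"ay":0,"az":0.014,"grip":0}]' 100
python3 -c "
from h import *
plan((.5795,-.312,.16,-1.4))"
```

```text
clock: 24.4
position: [0.3311, 0.0034, 0.2692]
ee_rot: [0.002, 0.704, 0.71, 0.0]
contact_force: [-0.9, -1.0, -0.1]
width: 0.043
gripper_force: 0.0
clock: 24.82
position: [0.4381, -0.1696, 0.2435]
ee_rot: [0.002, 0.712, 0.702, 0.001]
contact_force: [-0.2, 0.7, 0.3]
width: 0.0424
gripper_force: 0.0
clock 24.8 pos [ 0.4381 -0.1696  0.2435] yaw -0.8 q [-0.52  0.11  1.69  0.    1.34 -0.5 ] F [-0.2  0.7  0.3] w 0.0424 g 0.0
 rows 5 d [-0.529  0.54   0.318] a [0.002 0.001 0.006]
 rows 1 d [-0.032  0.033  0.019] a [0. 0. 0.]
```

```bash
python3 -m jog '[{"dx":-0.561,"dy":0.573,"dz":0.337,"ax":0.002,"ay":0.001,"az":0.006,"grip":0},{"dx":-0.561,"dy":0.573,"dz":0.337,"ax":0.002,"ay":0.001,"az":0.006,"grip":0},{"dx":-0.561,"dy":0.573,"dz":0.337,"ax":0.002,"ay":0.001,"az":0.006,"grip":0},{"dx":-0.561,"dy":0.573,"dz":0.337,"ax":0.002,"ay":0.001,"az":0.006,"grip":0},{"dx":-0.561,"dy":0.573,"dz":0.337,"ax":0.002,"ay":0.001,"az":0.006,"grip":0}]' 100
python3 -m jog '[{"dx":0,"dy":0,"dz":0,"ax":0,"ay":0,"az":0,"grip":0},{"dx":0,"dy":0,"dz":0,"ax":0,"ay":0,"az":0,"grip":0}]' 100
python3 -c "
from h import *
plan((.5795,-.312,.027,-1.4))"
```

```text
clock: 25.23
position: [0.5736, -0.3045, 0.1618]
ee_rot: [-0.001, 0.715, 0.699, 0.0]
contact_force: [0.1, 0.4, 0.9]
width: 0.0429
gripper_force: 0.0
clock: 25.4
position: [0.5723, -0.3039, 0.1597]
ee_rot: [-0.003, 0.716, 0.699, -0.001]
contact_force: [0.3, 1.2, 0.9]
width: 0.0426
gripper_force: 0.0
clock 25.4 pos [ 0.5723 -0.3039  0.1597] yaw -1.4 q [-0.6   0.43  1.45  0.    1.27 -0.57] F [0.3 1.2 0.9] w 0.0426 g 0.0
 rows 4 d [-0.034  0.032  0.531] a [-0.003 -0.002  0.   ]
```

```bash
python3 -m jog '[{"dx":-0.034,"dy":0.032,"dz":0.15,"ax":-0.003,"ay":-0.002,"az":0,"grip":0},{"dx":-0.034,"dy":0.032,"dz":0.29,"ax":-0.003,"ay":-0.002,"az":0,"grip":0},{"dx":-0.034,"dy":0.032,"dz":0.39,"ax":-0.003,"ay":-0.002,"az":0,"grip":0},{"dx":-0.034,"dy":0.032,"dz":0.43,"ax":-0.003,"ay":-0.002,"az":0,"grip":0},{"dx":-0.034,"dy":0.032,"dz":0.43,"ax":-0.003,"ay":-0.002,"az":0,"grip":0}]' 100
python3 -c "
from h import *
plan((.5795,-.312,.027,-1.4))"
```

```text
clock: 25.82
position: [0.5768, -0.3097, 0.0538]
ee_rot: [-0.001, 0.715, 0.699, -0.0]
contact_force: [-1.2, 0.5, 0.3]
width: 0.0427
gripper_force: 0.0
clock 25.8 pos [ 0.5768 -0.3097  0.0538] yaw -1.3 q [-0.6   0.53  1.57 -0.    1.05 -0.58] F [-1.2  0.5  0.3] w 0.0427 g 0.0
 rows 1 d [-0.009  0.011  0.107] a [-0.001 -0.001  0.001]
```

```bash
python3 -m jog '[{"dx":-0.007,"dy":0.009,"dz":0.06,"ax":0,"ay":0,"az":0,"grip":0},{"dx":-0.007,"dy":0.009,"dz":0.105,"ax":0,"ay":0,"az":0,"grip":0},{"dx":-0.007,"dy":0.009,"dz":0.105,"ax":0,"ay":0,"az":0,"grip":0},{"dx":-0.007,"dy":0.009,"dz":0.105,"ax":0,"ay":0,"az":0,"grip":0}]' 100
python3 -m jog '[{"dx":0,"dy":0,"dz":0,"ax":0,"ay":0,"az":0,"grip":-0.4},{"dx":0,"dy":0,"dz":0,"ax":0,"ay":0,"az":0,"grip":-1},{"dx":0,"dy":0,"dz":0,"ax":0,"ay":0,"az":0,"grip":-1},{"dx":0,"dy":0,"dz":0,"ax":0,"ay":0,"az":0,"grip":-1},{"dx":0,"dy":0,"dz":0,"ax":0,"ay":0,"az":0,"grip":-1}]' 100
python3 - <<'E'
from h import *
P=[];
for i in range(4):
    snap('top','t13') ; P.append(manip.get_state()['position'])
print(np.array(P).round(4)); plan()
E
```

```text
clock: 26.15
position: [0.5807, -0.3134, 0.0302]
ee_rot: [0.001, 0.715, 0.699, 0.0]
contact_force: [0.4, -0.2, 0.7]
width: 0.0425
gripper_force: 0.0
clock: 26.57
position: [0.5807, -0.3139, 0.0307]
ee_rot: [0.002, 0.715, 0.699, 0.0]
contact_force: [-1.9, 0.5, 6.3]
width: 0.0117
gripper_force: 98.0
[[ 0.5807 -0.3139  0.0307]
 [ 0.5807 -0.3139  0.0307]
 [ 0.5807 -0.3139  0.0307]
 [ 0.5807 -0.3138  0.0307]]
clock 26.8 pos [ 0.5807 -0.3138  0.0307] yaw -1.3 q [-0.6   0.56  1.58 -0.    1.   -0.58] F [-1.6  0.5  6.5] w 0.012 g 98.0
```

```bash
python3 -m jog '[{"dx":0,"dy":0,"dz":-0.1,"ax":0,"ay":0,"az":0,"grip":-1},{"dx":0,"dy":0,"dz":-0.25,"ax":0,"ay":0,"az":0,"grip":-1},{"dx":0,"dy":0,"dz":-0.4,"ax":0,"ay":0,"az":0,"grip":-1},{"dx":0,"dy":0,"dz":-0.55,"ax":0,"ay":0,"az":0,"grip":-1},{"dx":0,"dy":0,"dz":-0.7,"ax":0,"ay":0,"az":0,"grip":-1}]' 100
python3 - <<'E'
from h import *
plan((.5,-.25,.27,0),(.37,0.0,.29,10),(.4813,.4366,.22,35.1))
E
```

```text
clock: 27.18
position: [0.5797, -0.3129, 0.2055]
ee_rot: [0.001, 0.715, 0.699, 0.0]
contact_force: [0.7, -0.5, -1.8]
width: 0.0121
gripper_force: 98.4
clock 27.2 pos [ 0.5797 -0.3129  0.2055] yaw -1.3 q [-0.6   0.42  1.36 -0.    1.37 -0.58] F [ 0.7 -0.5 -1.8] w 0.0121 g 98.4
 rows 3 d [ 0.244 -0.325 -0.259] a [ 0.001  0.001 -0.015]
 rows 5 d [ 0.726 -0.377 -0.058] a [-0.     0.    -0.081]
 rows 2 d [ 0.29  -0.107 -0.022] a [-0.    0.   -0.03]
 rows 5 d [0.738 0.333 0.126] a [ 0.    -0.    -0.125]
 rows 5 d [0.659 0.472 0.126] a [ 0.    -0.    -0.125]
 rows 2 d [0.124 0.133 0.028] a [ 0.    -0.    -0.028]
```

```bash
python3 -m jog '[{"dx":0.244,"dy":-0.325,"dz":-0.26,"ax":0,"ay":0,"az":-0.015,"grip":-1},{"dx":0.244,"dy":-0.325,"dz":-0.26,"ax":0,"ay":0,"az":-0.015,"grip":-1},{"dx":0.244,"dy":-0.325,"dz":-0.26,"ax":0,"ay":0,"az":-0.015,"grip":-1},{"dx":0.244,"dy":-0.325,"dz":-0.26,"ax":0,"ay":0,"az":-0.015,"grip":-1}]' 100
python3 -m jog '[{"dx":0.726,"dy":-0.377,"dz":-0.06,"ax":0,"ay":0,"az":-0.081,"grip":-1},{"dx":0.726,"dy":-0.377,"dz":-0.06,"ax":0,"ay":0,"az":-0.081,"grip":-1},{"dx":0.726,"dy":-0.377,"dz":-0.06,"ax":0,"ay":0,"az":-0.081,"grip":-1},{"dx":0.726,"dy":-0.377,"dz":-0.06,"ax":0,"ay":0,"az":-0.081,"grip":-1},{"dx":0.726,"dy":-0.377,"dz":-0.06,"ax":0,"ay":0,"az":-0.081,"grip":-1}]' 100
python3 -m jog '[{"dx":0.29,"dy":-0.107,"dz":-0.022,"ax":0,"ay":0,"az":-0.03,"grip":-1},{"dx":0.29,"dy":-0.107,"dz":-0.022,"ax":0,"ay":0,"az":-0.03,"grip":-1}]' 100
python3 - <<'E'
from h import *
plan((.37,0.02,.29,10),(.4813,.4366,.22,35.1))
E
```

```text
clock: 27.52
position: [0.497, -0.2471, 0.2739]
ee_rot: [0.002, 0.707, 0.707, 0.001]
contact_force: [-0.2, -0.8, -1.8]
width: 0.0118
gripper_force: 98.6
clock: 27.93
position: [0.4044, -0.067, 0.2831]
ee_rot: [0.001, 0.661, 0.75, 0.0]
contact_force: [1.0, 0.7, -2.2]
width: 0.012
gripper_force: 98.6
clock: 28.1
position: [0.3685, 0.0016, 0.2886]
ee_rot: [0.001, 0.642, 0.766, 0.0]
contact_force: [0.2, 0.4, -2.7]
width: 0.012
gripper_force: 98.7
clock 28.1 pos [0.3685 0.0016 0.2886] yaw 10.1 q [-0.18 -0.08  1.77 -0.    1.45 -0.36] F [ 0.2  0.4 -2.7] w 0.012 g 98.7
 rows 1 d [ 0.071  0.019 -0.006] a [0.001 0.    0.001]
 rows 5 d [0.734 0.342 0.131] a [-0.    -0.    -0.131]
 rows 5 d [0.649 0.484 0.131] a [-0.    -0.    -0.131]
 rows 1 d [0.07  0.079 0.017] a [-0.    -0.    -0.017]
```

```bash
python3 -m jog '[{"dx":0.734,"dy":0.342,"dz":0,"ax":0,"ay":0,"az":-0.131,"grip":-1},{"dx":0.734,"dy":0.342,"dz":0,"ax":0,"ay":0,"az":-0.131,"grip":-1},{"dx":0.734,"dy":0.342,"dz":0,"ax":0,"ay":0,"az":-0.131,"grip":-1},{"dx":0.734,"dy":0.342,"dz":0,"ax":0,"ay":0,"az":-0.131,"grip":-1},{"dx":0.734,"dy":0.342,"dz":0,"ax":0,"ay":0,"az":-0.131,"grip":-1}]' 100
python3 -m jog '[{"dx":0.649,"dy":0.484,"dz":0.1,"ax":0,"ay":0,"az":-0.131,"grip":-1},{"dx":0.649,"dy":0.484,"dz":0.1,"ax":0,"ay":0,"az":-0.131,"grip":-1},{"dx":0.649,"dy":0.484,"dz":0.1,"ax":0,"ay":0,"az":-0.131,"grip":-1},{"dx":0.649,"dy":0.484,"dz":0.1,"ax":0,"ay":0,"az":-0.131,"grip":-1},{"dx":0.649,"dy":0.484,"dz":0.1,"ax":0,"ay":0,"az":-0.131,"grip":-1}]' 100
python3 - <<'E'
from h import *
plan((.4813,.4366,.14,35.1))
E
```

```text
clock: 28.52
position: [0.4227, 0.1981, 0.2884]
ee_rot: [0.001, 0.56, 0.828, 0.0]
contact_force: [1.4, -0.4, -2.0]
width: 0.0117
gripper_force: 98.7
clock: 28.93
position: [0.4749, 0.3935, 0.2621]
ee_rot: [0.001, 0.472, 0.881, -0.0]
contact_force: [0.7, -0.8, -2.2]
width: 0.012
gripper_force: 98.7
clock 28.9 pos [0.4749 0.3935 0.2621] yaw 33.6 q [ 0.58  0.33  1.36 -0.    1.46 -0.01] F [ 0.7 -0.8 -2.2] w 0.012 g 98.7
 rows 4 d [0.13  0.117 0.488] a [ 0.     0.001 -0.016]
```

```bash
python3 -m jog '[{"dx":0.13,"dy":0.117,"dz":0.1,"ax":0,"ay":0,"az":-0.016,"grip":-1},{"dx":0.13,"dy":0.117,"dz":0.2,"ax":0,"ay":0,"az":-0.016,"grip":-1},{"dx":0.13,"dy":0.117,"dz":0.34,"ax":0,"ay":0,"az":-0.016,"grip":-1},{"dx":0.13,"dy":0.117,"dz":0.45,"ax":0,"ay":0,"az":-0.016,"grip":-1},{"dx":0.13,"dy":0.117,"dz":0.488,"ax":0,"ay":0,"az":-0.016,"grip":-1}]' 100
python3 -m jog '[{"dx":0,"dy":0,"dz":0,"ax":0,"ay":0,"az":0,"grip":-1},{"dx":0,"dy":0,"dz":0,"ax":0,"ay":0,"az":0,"grip":-1},{"dx":0,"dy":0,"dz":0,"ax":0,"ay":0,"az":0,"grip":-1}]' 100
python3 - <<'E'
from ef import *
snap('top','t14');snap('side','s14')
plan((.4813,.4366,.075,35.1))
p=manip.get_state()['position']
T=load('t14');S=load('s14')
z=(p[2]-.0307)*1e3+30
for n,d in(('t',T),('s',S)):
    x,v=fit([d],(p[0]-.001,p[1]+.0015,.612),rect(61,79,z),span=(.007,.007,.03));print(n,x.round(4),round(v))
def w(x,c=(.4803,.4381),y=.6126):
    return 0
o=[]
for d,(x,y,ww,h) in((T,(190,195,80,100)),(S,(262,100,80,100))):
    im=cv2.resize(d['img'][y:y+h,x:x+ww,::-1],(400,500),interpolation=cv2.INTER_CUBIC)
    for e in rect(66,84,82)+rect(73,91,82):
        for q in world((.4803,.4381,.6126),np.array(e[0])+np.linspace(0,1,12)[:,None]*(np.array(e[1])-np.array(e[0]))):
            u=(proj(d,q)-[x,y]+.5)*5; cv2.circle(im,tuple(u.astype(int)),1,(0,0,255),-1)
    for e in rect(61,79,z):
        for q in world((p[0]-.001,p[1]+.0015,.6126),np.array(e[0])+np.linspace(0,1,12)[:,None]*(np.array(e[1])-np.array(e[0]))):
            u=(proj(d,q)-[x,y]+.5)*5; cv2.circle(im,tuple(u.astype(int)),1,(255,0,0),-1)
    o.append(im)
cv2.imwrite('pics/z14.png',np.hstack(o))
E
```

```text
clock: 29.35
position: [0.4785, 0.4323, 0.1353]
ee_rot: [-0.001, 0.461, 0.887, -0.005]
contact_force: [-0.9, -1.7, -3.8]
width: 0.012
gripper_force: 98.7
clock: 29.6
position: [0.4829, 0.4347, 0.1436]
ee_rot: [0.002, 0.462, 0.887, 0.002]
contact_force: [-0.3, -0.0, -2.5]
width: 0.0118
gripper_force: 98.7
clock 29.7 pos [0.4827 0.4346 0.1439] yaw 35.0 q [ 0.63  0.44  1.47 -0.    1.22  0.02] F [ 0.3 -2.2 -3.1] w 0.0122 g 98.7
 rows 2 d [ 0.01  -0.002  0.276] a [ 0.003  0.001 -0.001]
t [0.4803 0.4403 0.5977] 214
s [0.4849 0.4369 0.6643] 159
```

View pics/z14.png

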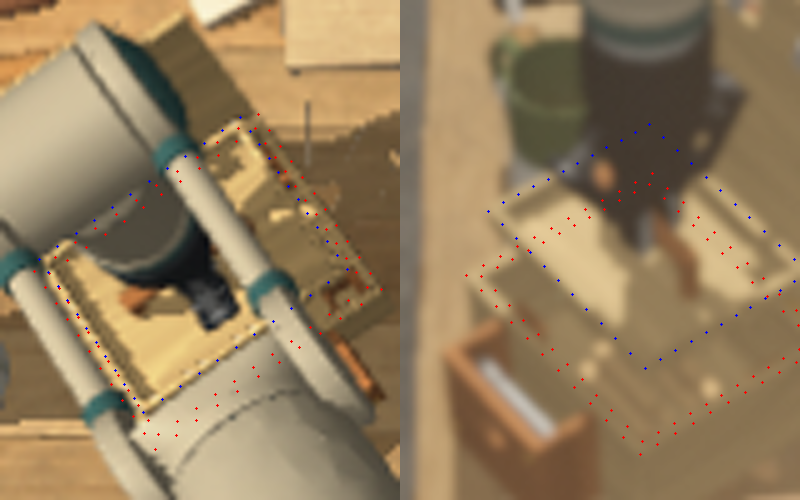

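The tray is held level over the case. The predicted rim (blue) matches the picture in the side view, with its left corner at (488,211), and the case's right outer corner in the top view, (380,290), matches my model. I'll lower by feel.

```bash
python3 -m jog '[{"dx":0.01,"dy":-0.002,"dz":0.09,"ax":0,"ay":0,"az":0,"grip":-1},{"dx":0.01,"dy":-0.002,"dz":0.17,"ax":0,"ay":0,"az":0,"grip":-1},{"dx":0.01,"dy":-0.002,"dz":0.23,"ax":0,"ay":0,"az":0,"grip":-1},{"dx":0.01,"dy":-0.002,"dz":0.26,"ax":0,"ay":0,"az":0,"grip":-1},{"dx":0.01,"dy":-0.002,"dz":0.265,"ax":0,"ay":0,"az":0,"grip":-1}]' 100
python3 -m jog '[{"dx":0,"dy":0,"dz":0,"ax":0,"ay":0,"az":0,"grip":-1},{"dx":0,"dy":0,"dz":0,"ax":0,"ay":0,"az":0,"grip":-1},{"dx":0,"dy":0,"dz":0,"ax":0,"ay":0,"az":0,"grip":-1}]' 100
python3 -c "
from h import *
plan((.4813,.4366,.0587,35.1)); print(manip.get_state()['moment'].round(2))"
```

```text
clock: 30.12
position: [0.4794, 0.4352, 0.0747]
ee_rot: [0.001, 0.462, 0.887, -0.001]
contact_force: [0.5, -0.3, -1.4]
width: 0.0114
gripper_force: 98.7
clock: 30.37
position: [0.4805, 0.4362, 0.0767]
ee_rot: [0.002, 0.462, 0.887, 0.001]
contact_force: [0.4, 0.4, -2.0]
width: 0.0118
gripper_force: 98.7
clock 30.4 pos [0.4805 0.4362 0.0767] yaw 35.0 q [ 0.63  0.5   1.56 -0.    1.08  0.02] F [ 0.4  0.4 -2. ] w 0.0118 g 98.7
 rows 1 d [-0.     0.003  0.072] a [ 0.002  0.001 -0.001]
[-0.03 -0.01  0.02]
```

Free so far. Down in small steps to 0.068.

```bash
python3 -m jog '[{"dx":0,"dy":0.002,"dz":0.012,"ax":0,"ay":0,"az":0,"grip":-1},{"dx":0,"dy":0.002,"dz":0.024,"ax":0,"ay":0,"az":0,"grip":-1},{"dx":0,"dy":0.002,"dz":0.034,"ax":0,"ay":0,"az":0,"grip":-1},{"dx":0,"dy":0.002,"dz":0.034,"ax":0,"ay":0,"az":0,"grip":-1}]' 100
python3 -c "
from h import *
plan((.4813,.4366,.0587,35.1)); print(manip.get_state()['moment'].round(2))"
```

```text
clock: 30.7
position: [0.4797, 0.4355, 0.0659]
ee_rot: [0.001, 0.462, 0.887, -0.001]
contact_force: [-0.4, -0.2, -2.4]
width: 0.0121
gripper_force: 98.7
clock 30.7 pos [0.4797 0.4355 0.0659] yaw 35.0 q [ 0.63  0.51  1.57 -0.    1.07  0.02] F [-0.4 -0.2 -2.4] w 0.0121 g 98.7
 rows 1 d [0.    0.008 0.029] a [-0.001  0.001 -0.001]
[-0.02 -0.02 -0.  ]
```

```bash
python3 -m jog '[{"dx":0,"dy":0,"dz":0.01,"ax":0,"ay":0,"az":0,"grip":-1},{"dx":0,"dy":0,"dz":0.02,"ax":0,"ay":0,"az":0,"grip":-1},{"dx":0,"dy":0,"dz":0.028,"ax":0,"ay":0,"az":0,"grip":-1},{"dx":0,"dy":0,"dz":0.028,"ax":0,"ay":0,"az":0,"grip":-1}]' 100
python3 -c "
from h import *
plan((.4813,.4366,.0587,35.1)); print(manip.get_state()['moment'].round(2))"
```

```text
clock: 31.03
position: [0.4799, 0.4356, 0.059]
ee_rot: [0.001, 0.462, 0.887, -0.001]
contact_force: [0.4, -0.6, -3.3]
width: 0.0115
gripper_force: 98.8
clock 31.0 pos [0.4799 0.4356 0.059 ] yaw 35.0 q [ 0.63  0.51  1.58 -0.    1.05  0.02] F [ 0.4 -0.6 -3.3] w 0.0115 g 98.8
 rows 1 d [0.    0.007 0.001] a [-0.     0.001 -0.001]
[-0.04 -0.02  0.02]
```

```bash
python3 -m jog '[{"dx":0,"dy":0,"dz":0.005,"ax":0,"ay":0,"az":0,"grip":-1},{"dx":0,"dy":0,"dz":0.01,"ax":0,"ay":0,"az":0,"grip":-1},{"dx":0,"dy":0,"dz":0.01,"ax":0,"ay":0,"az":0,"grip":-1}]' 100
python3 -m jog '[{"dx":0,"dy":0,"dz":0,"ax":0,"ay":0,"az":0,"grip":-0.7},{"dx":0,"dy":0,"dz":0,"ax":0,"ay":0,"az":0,"grip":-0.4},{"dx":0,"dy":0,"dz":0,"ax":0,"ay":0,"az":0,"grip":-0.1},{"dx":0,"dy":0,"dz":0,"ax":0,"ay":0,"az":0,"grip":-0.1}]'
python3 -c "
from h import *
plan()"
```

```text
clock: 31.28
position: [0.48, 0.4357, 0.0587]
ee_rot: [0.001, 0.462, 0.887, -0.0]
contact_force: [-2.9, -2.4, 4.9]
width: 0.0118
gripper_force: 100.0
clock: 31.62
position: [0.4803, 0.4361, 0.0572]
ee_rot: [0.001, 0.462, 0.887, 0.0]
contact_force: [-0.1, -0.4, -0.7]
width: 0.0387
gripper_force: 0.0
clock 31.6 pos [0.4803 0.4361 0.0572] yaw 35.0 q [ 0.63  0.52  1.58 -0.    1.05  0.02] F [-0.1 -0.4 -0.7] w 0.0387 g 0.0
```

```bash
python3 -m jog '[{"dx":0,"dy":0,"dz":-0.08,"ax":0,"ay":0,"az":0,"grip":-0.1},{"dx":0,"dy":0,"dz":-0.24,"ax":0,"ay":0,"az":0,"grip":-0.1},{"dx":0,"dy":0,"dz":-0.4,"ax":0,"ay":0,"az":0,"grip":-0.1},{"dx":0,"dy":0,"dz":-0.56,"ax":0,"ay":0,"az":0,"grip":-0.1},{"dx":0,"dy":0,"dz":-0.7,"ax":0,"ay":0,"az":0,"grip":-0.1}]'
python3 -m jog '[{"dx":-0.4,"dy":-0.6,"dz":-0.1,"ax":0,"ay":0,"az":0,"grip":-0.1},{"dx":-0.4,"dy":-0.6,"dz":-0.1,"ax":0,"ay":0,"az":0,"grip":-0.1},{"dx":-0.4,"dy":-0.6,"dz":-0.1,"ax":0,"ay":0,"az":0,"grip":-0.1},{"dx":-0.4,"dy":-0.6,"dz":-0.1,"ax":0,"ay":0,"az":0,"grip":-0.1},{"dx":-0.4,"dy":-0.6,"dz":-0.1,"ax":0,"ay":0,"az":0,"grip":-0.1}]'
python3 - <<'E'
from ef import *
snap('top','t15');snap('side','s15')
T=load('t15');S=load('s15')
for n,d in(('t',T),('s',S)):
    x,v=fit([d],(.4803,.4375,.612),rect(61,79,58)[2:]+rect(7,48,80),span=(.008,.008,.04));print('tray',n,x.round(4),round(v))
o=load('t12');print('dowel diff t',np.abs(o['img'].astype(int)-T['img'])[270:295,400:485].sum(2).mean().round(1))
a=load('s12');print('dowel diff s',np.abs(a['img'].astype(int)-S['img'])[350:445,262:285].sum(2).mean().round(1))
print('lid diff t',np.abs(o['img'].astype(int)-T['img'])[205:235,195:235].sum(2).mean().round(1))
dw=[((6,-110,40),(6,110,40)),((-6,-110,40),(-6,110,40))]
for n,d in(('t',load('t12')),('s',load('s12'))):
    x,v=fit([d],(.3635,-.278,-.083),dw,span=(.01,.001,.05));print('dowel',n,x.round(4),round(v))
plan()
E
```

```text
clock: 32.03
position: [0.48, 0.4364, 0.2347]
ee_rot: [0.001, 0.462, 0.887, 0.001]
contact_force: [0.5, 0.4, -0.0]
width: 0.0381
gripper_force: 0.0
clock: 32.45
position: [0.4117, 0.2642, 0.2581]
ee_rot: [0.001, 0.462, 0.887, -0.002]
contact_force: [-0.1, 0.3, 0.2]
width: 0.0386
gripper_force: 0.0
tray t [0.4687 0.4398 0.6455] 287
tray s [0.4724 0.4381 0.6428] 247
dowel diff t 98.9
dowel diff s 79.5
lid diff t 2.8
dowel t [ 0.3642 -0.2864 -0.0743] 271
dowel s [ 0.3636 -0.2993 -0.0743] 170
clock 32.5 pos [0.4134 0.2662 0.2582] yaw 34.9 q [ 0.43  0.13  1.63 -0.    1.38 -0.18] F [ 0.5  0.1 -0.6] w 0.0382 g 0.0
```

Run:
```python
from ef import *
T=load('t15');S=load('s15')
h=[((7,-48,80),(7,48,80)),((-7,-48,80),(-7,48,80)),((-7,48,80),(7,48,80)),((-7,-48,80),(7,-48,80))]
for n,ds in(('t',[T]),('s',[S]),('ts',[T,S])):
    x,v=fit(ds,(.4803,.4375,.612),h,span=(.012,.012,.08),n=3);print('handle',n,x.round(4),round(v))
# handle by colour (reddish brown bar): centroid + axis
for n,d,z in(('t',T,.08),('s',S,.08)):
    c=proj(d,(.4803,.4375,.08)).astype(int); r=22
    im=d['img'][c[1]-r:c[1]+r,c[0]-r:c[0]+r].astype(int); m=((im[:,:,0]-im[:,:,2])>1.05*0+ .45*im[:,:,0]).astype(np.uint8)
    k,l,st,ce=cv2.connectedComponentsWithStats(m); print(n,[(st[i,4],pz(d,*(ce[i]+c-r),z)[:2].round(4).tolist(),st[i,:4].tolist()) for i in range(1,k) if st[i,4]>25])
    for y in range(0,2*r,2): print(''.join('#' if v else '.' for v in m[y]))
```

```text
handle t [0.477  0.4449 0.4907] 338
handle s [0.4761 0.4255 0.7948] 238
handle ts [0.4694 0.4395 0.6765] 520
t [(np.int32(1051), [0.4922, 0.4688], [0, 0, 42, 44]), (np.int32(52), [0.4204, 0.4175], [21, 37, 14, 7])]
##########################################..
#####################.#.################....
#####.##############################........
##.#..#.#########.##############............
##.#####################....................
#########.############......................
########.#############......................
###########.##########......................
#####################.......................
.###################.#......................
##################.###......................
#######################.....................
########################....................
########################....................
########################....................
#########################...................
###########################.................
############################................
#.##########........#####...................
.#############...#####.....###
[... 450 characters left out ...]
.........................
............#####...........................
............######..........................
.............#######........................
.............#########......................
..................######....................
....................######..................
.......................#####................
.........................#####..............
...........................#####............
............................####............
.............................###............
..............................##............
..............................##............
............................................
............................................
```

Run:
```python
from ef import *
S=load('s15');s0=load('s0')
def mask(d,c,r=22):
    im=d['img'][c[1]-r:c[1]+r,c[0]-r:c[0]+r].astype(int); return ((im[:,:,0]-im[:,:,2])>.45*im[:,:,0]).astype(np.uint8)
def model(d,p,zo,c,r=22):
    m=np.zeros((2*r,2*r),np.uint8)
    for x0,x1,y0,y1,z0,z1 in((-7,7,-48,48,38,52),(-7,7,-48,-38,16,52),(-7,7,38,48,16,52)):
        P=world(p,[(x,y,z+zo) for x in(x0,x1) for y in(y0,y1) for z in(z0,z1)])
        uv=np.array([proj(d,w)-c+r for w in P]); cv2.fillConvexPoly(m,cv2.convexHull(np.round(uv*16).astype(np.int32)),1,shift=4)
    return m
from itertools import product
for d,p0,zo,nm in((s0,(.5795,-.312,-.0245),0,'start tray s0'),(S,(.4803,.4375,.612),28,'seated s15')):
    c=proj(d,(*p0[:2],(45+zo)/1e3)).astype(int); M=mask(d,c)
    iou=lambda p:(lambda A:(A&M).sum()/(A|M).sum())(model(d,p,zo,c))
    print(nm,'at p0',round(iou(p0),3),M.sum())
    L=sorted([(iou((p0[0]+a,p0[1]+b,p0[2]+g)),a,b,g) for a,b,g in product(np.arange(-.014,.0141,.002),np.arange(-.014,.0141,.002),(-.06,-.03,0,.03,.06))],reverse=True)
    print(np.round(L[:4],3).tolist())
```

```text
start tray s0 at p0 0.658 208
[[0.673, -0.002, -0.002, -0.03], [0.671, -0.002, -0.006, -0.06], [0.671, 0.002, 0.002, -0.06], [0.671, 0.002, -0.002, 0.0]]
seated s15 at p0 0.483 155
[[0.544, -0.006, 0.008, -0.06], [0.538, -0.002, 0.008, -0.06], [0.531, -0.004, 0.008, -0.03], [0.531, -0.004, 0.008, -0.06]]
```

```bash
python3 -c "
from rig import manip
print(manip.sign_off())"
```

```text
the job is handed in; nothing more can be done
None
```

I handed the job in at about 32 s of robot time. The lid is open, both pulls are on the case floor and the dowel is back in its notches. The tray is in its sockets at seated height, judged by contact height and force because my last image fits of it were inconclusive. The sign-off gave no verdict.

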